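# Load the key-locked condiment rack

### The job

Take the square key off its stand, push it fully home in the rack's socket and turn it until the red bar has swung open against its stop; then stand every condiment jar that is on the counter upright in the rack's narrow raised channel. Turn the key back until the bar is shut against its other stop over the jars, and hang the key back on its stand. Move the bar only with the key, never by pushing it with the hand, and leave the jug and the two bottles alone.

Things in the scene. Friction and masses are not known exactly. Their poses are not given: they have to be found in the camera images.
- key: Loose square key: steel shank 14 x 14 mm, 60 mm long (lowest 4 mm stepped to 11 x 11), orange wing handle above it (z = 60 to 100 mm), 12 mm thick along x, 50 mm wide along y. 120 g. Origin: centre of the shank's lower end, z up the shank. Starts hanging on the key stand. Enters the socket in any of four quarter turns and stands there when let go.
- key_stand: Dark steel fork fixed on the counter; place and yaw vary. Origin: centre of its underside. Two rails along its x (-25 to 25 mm), 12 mm wide, 22 mm gap centred on y = 0, tops at z = 90 mm; a post closes the gap beyond x = 25; 4 mm nibs on the rails at x = -23. The key hangs with shank in the gap and handle across both rails (wide side along y), its origin at z = 30 mm.
- rack: Fixed condiment rack; place and yaw vary. Origin: centre of its underside. Aluminium channel along its y, from y = -172 to 66 mm, centred on x = 0, 56 mm wide inside, floor at z = 60 mm, with 22 mm high lips (4 mm thick) all round. At y = 130 mm a grey pillar 60 x 60 mm, 119 mm tall, carries the steel pivot block with the socket.
- bar_tip (a point): Middle of the free end of the flat red bar, 22 mm wide and 7 mm thick, which is fixed to the pivot block, turns with it and reaches 297 mm from the pivot axis; its underside is 132 mm above the counter, 10 mm over the lids of jars in the channel. Shut, it lies over the channel; open, it has swung away from the robot. The bar points along this point's -y.
- socket (a point): Centre of the mouth of the square socket in the top of the steel pivot block (48 x 48 mm), 155 mm above the counter, on the pivot axis (rack x = 0, y = 130 mm). Hole 15.5 mm square, sides along this point's x and y, 24 mm deep, flat floor; turns with the bar. With the key home its lower end is 24 mm below this point, its handle's underside 36 mm above.
- bar_pivot (a joint): Angle of pivot block and bar about the vertical, rad: 0 = shut against a stop, growing anticlockwise seen from above to about 1.2 = open against the other stop. Starts shut or slightly ajar. Slight friction (about 0.1 N m), stays where left; at a stop the resistance rises sharply (0.3 N m is enough to tell). The key has about 0.1 rad of play each way.
- jar_1: Squat condiment jar with a yellow lid, a plain upright cylinder 50 mm in diameter and 62 mm tall, about 0.18 kg (varies), heavy base. Origin: centre of its underside, z up. Starts upright on the counter between the robot and the rack; two to four of the four jars are present.
- jar_2: Squat condiment jar with a red lid, a plain upright cylinder 50 mm in diameter and 62 mm tall, about 0.18 kg (varies), heavy base. Origin: centre of its underside, z up. Starts upright on the counter between the robot and the rack; two to four of the four jars are present.
- jar_3: Squat condiment jar with a green lid, a plain upright cylinder 50 mm in diameter and 62 mm tall, about 0.18 kg (varies), heavy base. Origin: centre of its underside, z up. Starts upright on the counter between the robot and the rack; two to four of the four jars are present.
- jar_4: Squat condiment jar with a white lid, a plain upright cylinder 50 mm in diameter and 62 mm tall, about 0.18 kg (varies), heavy base. Origin: centre of its underside, z up. Starts upright on the counter between the robot and the rack; two to four of the four jars are present.
- milk_jug: Bystander: steel milk jug 72 mm in diameter, 85 mm tall, with a handle; origin at the centre of its underside. Leave it alone.
- soap_bottle: Bystander: green washing-up bottle 60 mm in diameter, 190 mm tall; origin at the centre of its underside. Leave it alone.
- sauce_bottle: Bystander: red sauce bottle with a yellow cap, 56 mm in diameter, 150 mm tall; origin at the centre of its underside. Leave it alone.
Not all that is in view belongs to the job. There is more than one size of the jar_1; the job needs the largest.

How it is judged:
By the outcome, as a careful person would: the job done as asked, in the order asked, and still so for the second after the job is handed in, with the robot touching nothing.
Of jar_1, jar_2, jar_3, jar_4 only 2 to 4 are there at a start; the rules pass over those that are not, and their reading is None.
At some moment in a run one of jar_1, jar_2, jar_3, jar_4 may be knocked a few centimetres aside while the robot is not near it.
It also fails if it takes over 210 s, if anything falls off the work surface, if the arm or the gripper's body presses on something with over 40 N, if the wrist force passes 120 N, or if a joint passes its speed limit or range.

### The arm

A 7-joint arm with a two-finger parallel gripper is mounted at the origin on the work surface. World frame = base frame: x ahead of the robot, y to its left, z up, the work surface at z = 0. Lengths are in m, angles in rad, forces in N, time in s.
With the tool pointing down it reaches from about 0.4 to 0.85 m from the base axis. Payload 4.5 kg.
Tool frame: the origin (TCP) lies at the very end of the fingers, on their centre line; the grasp point (between the pads) lies 19 mm behind it (tcp_to_grasp is the z of the grasp point in the tool frame, in m); z points along the fingers, y is the line along which they close (so a half turn about z gives the same grasp; the last joint's range is limited). The gripper opens to 88 mm and grips with 3 to 60 N. Pads are 18 mm wide; open, the fingers measure 123 mm over their backs; the gripper's body (75 mm by 187 mm) begins 45 mm behind the grasp point.
Start: joints at [1.364, 0.689, -0.195, 1.565, 0.157, 0.902, -0.215], TCP at [0.149, -0.607, 0.239] pointing down, gripper open.
Joint ranges: [-3.01, 3.01], [-0.46, 2.08], [-1.47, 1.51], [0.13, 2.56], [-1, 4.14], [0.04, 2.09], [-2.66, 2.66]. Speed limits (rad/s): [2.57, 2.57, 3.14, 3.14, 3.14, 3.14, 3.14].

### API

Orientations are given as a unit quaternion [x, y, z, w].
In Python, from plant import * gives the robot as it stands. The module is installed in compiled form; this text tells all that it offers.
- The arm moves only by the shell command python3 -m jog 'ROWS' [OPENING] [FORCE]. ROWS is JSON, a list that holds one entry, the list of rows, each a list of 6 numbers: the shift along the tool's x, y, z in m, then the turn, a rotation vector about the tool's x, y, z in rad. In form: [[[dx, dy, dz, ax, ay, az], ...]]. A call has 1 to 12 rows; each row shifts and turns the commanded pose from where the row before left it, along the tool's axes as they then stand; what a row does not reach is not made up. A row lasts 1/8 s, in which the tool goes at most 62.5 mm and 10.7 degrees, less where a joint would pass 70% of its speed; a pose out of reach is approached as far as the arm can. A call with a gripper value outside its range is refused whole. OPENING is the finger opening in m, from 0 to 0.0881, set as the call begins (- or left out, the last holds). The fingers move at their own pace and stop on an object; FORCE is the grip in N (left out, the last holds). Time passes only in rows, so rows that do not move let the fingers close. It gives the time, the measured TCP pose, the force, the opening and the grip force at its end, in the units of the state.
- get_state(): the state, without advancing time (a new reading comes with each control period).
- snapshot(name): name is "scene" or "top" or "wrist"; returns a dict with "frame" (480x640x3 uint8, red, green, blue), "mtx" (3x3 intrinsics, pixels), "xyz" and "orientation" of the camera in the world; the wrist camera has in their place "mount" (4x4, takes a point from camera to tool coordinates, whose origin is the TCP and whose axes are the flange's). Camera axes: x right, y down, z forward; pixel columns grow to the right and rows downward; lengths in m; the calibration is good to about 2 mm. A picture is of the moment at which its call begins: read the wrist's pose just before it. There is no depth.
- finish_job(): hands the job in; it is judged then, once.
The state is a dict: "clock": time; "q": joint angles; "qd": joint speeds; "joint_torque": joint torques, N m; "tool_pos": TCP position; "eef_rot": TCP orientation; "contact_force": force on the tool from outside, world axes, zero at the start; "moment": the same for the moment, N m; "opening": opening from 0.0 (shut) to 1.0 (fully open); "finger_force": force on a finger pad.
Only numpy, scipy, OpenCV 4.12 (cv2) and the standard library are available. Lean on these libraries where they do the work, as an engineer would, in place of code of your own. Each camera call takes 0.05 s, during which the arm holds its last target. There are 200 camera calls.

## Working session

There is one attempt and no reset: what is moved stays moved. The work goes in short steps, Python scripts to look and compute and a shell command to move; the robot and the scene stay as the last step left them, time stands still between calls to the robot, and variables do not carry over. Pictures are saved under pics/ and viewed, at most 14 in all, crops included, and the job is handed in when it is done.

```bash
mkdir -p pics; cat > h.py <<'E'
from plant import *
import numpy as np, cv2
from scipy.spatial.transform import Rotation as R
import sys
def cam(name):
    s=get_state(); d=snapshot(name)
    K=np.array(d["mtx"])
    if name=="wrist":
        T=np.eye(4);T[:3,:3]=R.from_quat(s["eef_rot"]).as_matrix();T[:3,3]=s["tool_pos"]
        M=T@np.array(d["mount"]); return d["frame"],K,M[:3,:3],M[:3,3]
    o=np.array(d["orientation"]); Rm=o if o.shape==(3,3) else R.from_quat(o).as_matrix()
    return d["frame"],K,Rm,np.array(d["xyz"])
def px2w(c,u,v,z):
    _,K,Rm,t=c; r=Rm@np.linalg.inv(K)@np.array([u,v,1.0]); return t+r*(z-t[2])/r[2]
def w2px(c,p):
    _,K,Rm,t=c; q=K@(Rm.T@(np.array(p)-t)); return q[:2]/q[2]
def save(c,n,box=None,s=1):
    f=c[0][:,:,::-1]
    if box: f=f[box[1]:box[3],box[0]:box[2]]
    if s!=1: f=cv2.resize(f,None,fx=s,fy=s,interpolation=cv2.INTER_CUBIC)
    cv2.imwrite("pics/"+n+".png",f)
E
python3 - <<'E'
from h import *
import pickle
for n in("top","scene"):
    c=cam(n); save(c,n+"0"); pickle.dump(c,open(n+".pkl","wb")); print(n,c[3],c[1][0,0],c[2].round(2).tolist())
s=get_state(); print(s)
E
```

```text
top [0.30329474 0.01451337 1.3703959 ] 522.5367782117177 [[-0.02, -0.99, 0.16], [-1.0, 0.02, -0.02], [0.01, -0.16, -0.99]]
scene [ 1.13962921 -0.00522818  1.12221722] 592.721456282737 [[0.05, 0.85, -0.53], [1.0, -0.05, 0.01], [-0.02, -0.53, -0.85]]
{'clock': 0.1, 'q': array([ 1.36380511,  0.68989668, -0.194515  ,  1.56620375,  0.15730919,
        0.90249862, -0.21507857]), 'qd': array([-0.00089435, -0.00288409, -0.00021469, -0.00059814,  0.00166035,
       -0.00188667, -0.00246309]), 'joint_torque': array([-2.21265196e-03, -5.28498530e+01, -1.27146430e+00, -1.53837311e+01,
       -5.26147080e-02,  2.00499926e-03,  6.24470340e-05]), 'tool_pos': array([ 0.14886706, -0.60644678,  0.23800191]), 'eef_rot': array([ 9.92755166e-01,  1.20152105e-01, -1.59744324e-04, -7.91681114e-04]), 'contact_force': array([-0.14918108,  0.14772602,  0.11552908]), 'moment': array([ 0.00854285,  0.02646647, -0.04322139]), 'finger_force': 0.0, 'opening': 1.000742333099939}
```

View pics/top0.png

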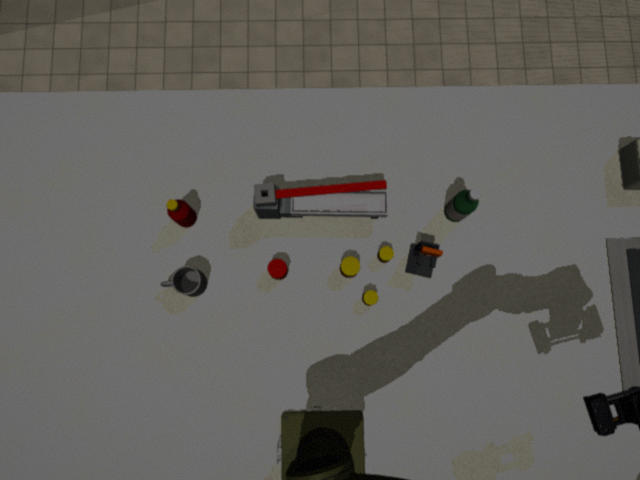

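View pics/scene0.png

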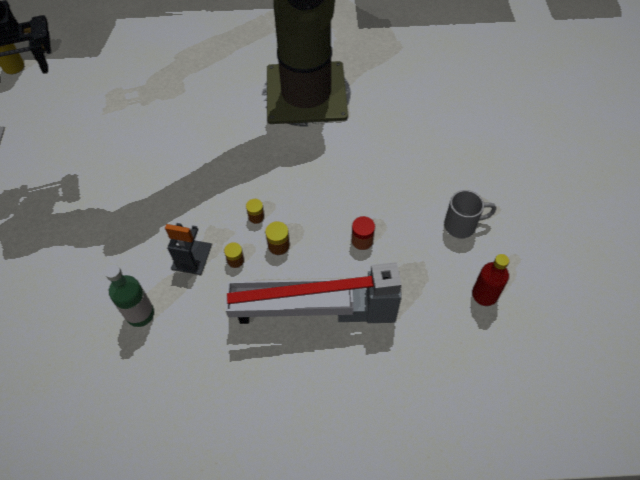

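The top view shows three yellow lids, at (350,266), (386,254) and (370,297), and one red lid at (278,268). The lid at (350,266) looks largest, so it fits jar_1; (386,254) and (370,297) are the small decoys. I'll confirm that in one enlarged crop and measure at the same time.

```bash
python3 - <<'E'
from h import *
import pickle
c=pickle.load(open("top.pkl","rb"));save(c,"crop1",(240,160,480,320),3.3)
f=c[0]; hsv=cv2.cvtColor(f,cv2.COLOR_RGB2HSV)
for n,lo,hi in(("yel",(22,120,90),(35,255,255)),("red",(0,180,80),(6,255,255)),("or",(8,150,80),(18,255,255))):
    m=cv2.inRange(hsv,lo,hi); k,l,st,ce=cv2.connectedComponentsWithStats(m)
    for i in range(1,k):
        if st[i,4]>40: print(n,st[i].tolist(),ce[i].round(1),px2w(c,*ce[i],0.062).round(4))
# tip pixel of yellow check
print(w2px(c,get_state()["tool_pos"]))
s=pickle.load(open("scene.pkl","rb"));print(w2px(s,get_state()["tool_pos"]))
E
```

```text
yel [167, 199, 10, 10, 80] [171.4 203.9] [0.6297 0.3746 0.062 ]
yel [380, 246, 14, 14, 157] [386.3 252.9] [ 0.4925 -0.1713  0.062 ]
yel [341, 256, 19, 19, 285] [350.1 265.3] [ 0.4626 -0.0785  0.062 ]
yel [364, 290, 14, 15, 162] [370.5 297. ] [ 0.3819 -0.1273  0.062 ]
red [276, 181, 110, 17, 843] [330.6 188.7] [ 0.6628 -0.0342  0.062 ]
red [268, 259, 19, 19, 263] [276.9 267.8] [0.4597 0.106  0.062 ]
or [423, 247, 20, 8, 83] [432.1 250.4] [ 0.4967 -0.2882  0.062 ]
[610.09206231 397.97544288]
[20.89727504 74.61837679]
```

View pics/crop1.png

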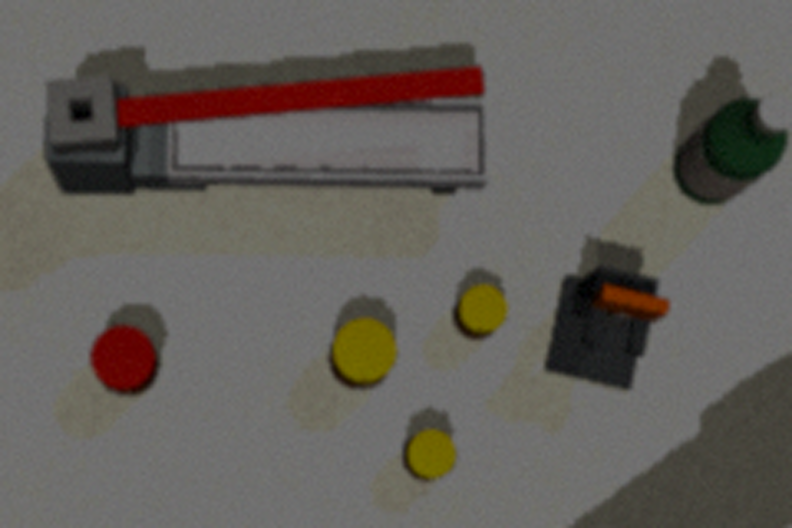

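The crop confirms it: the yellow lid at (350,266), 19 px across, is the large jar_1, and the other two are 14 px decoys. The red jar_2 is at (278,268), and there are no green or white jars. The bar is slightly ajar. Next I'll work out the rack and key poses and a wrist-look pose.

```bash
cat >> h.py <<'E'
def goto(x,y,z,yaw=None):
    "needed shift in tool axes, then rotation vector"
    s=get_state(); A=R.from_quat(s["eef_rot"]); p=np.array(s["tool_pos"])
    d=A.inv().apply(np.array([x,y,z])-p)
    xa=A.as_matrix()[:,0]; cur=np.arctan2(xa[1],xa[0])
    if yaw is None: yaw=cur
    dy=(yaw-cur+np.pi/2)%np.pi-np.pi/2   # half turn equivalence
    T=R.from_euler("z",cur+dy)*R.from_euler("x",np.pi)
    rv=(A.inv()*T).as_rotvec()
    print("at",p.round(4),"yaw",round(cur,3),"q7",round(s["q"][6],2),"| shift",d.round(4),"rows>=",int(np.ceil(np.linalg.norm(d)/.0625)),"turn",rv.round(3),"rows>=",int(np.ceil(np.linalg.norm(rv)/.185)))
E
python3 - <<'E'
from h import *
import pickle
c=pickle.load(open("top.pkl","rb"))
g=lambda u,v,z:px2w(c,240+u/3.3,160+v/3.3,z).round(4)
print("socket",g(81,110,.155)); print("bar tip",g(483,81,.139)); 
print("chan far corners top",g(484,107,.082),g(484,183,.082),g(172,105,.082))
print("handle ends",g(602,292,.130),g(668,304,.130),"stand base near",g(548,370,.0),g(630,388,0))
print(snapshot("wrist")["mount"])
goto(.47,-.29,.36,None)
E
```

```text
socket [0.6285 0.1277 0.155 ]
bar tip [ 0.6497 -0.1675  0.139 ]
chan far corners top [ 0.645  -0.1758  0.082 ] [ 0.5851 -0.1733  0.082 ] [0.6508 0.0646 0.082 ]
handle ends [ 0.4917 -0.2493  0.13  ] [ 0.4819 -0.2971  0.13  ] stand base near [ 0.4492 -0.2303  0.    ] [ 0.4334 -0.2953  0.    ]
[[-2.72895746e-04 -9.49348523e-01 -3.14224931e-01  8.25199294e-02]
 [ 9.99999552e-01  2.55918493e-05 -9.45791306e-04 -1.76095944e-04]
 [ 9.05927176e-04 -3.14225048e-01  9.49348091e-01 -1.44694139e-01]
 [ 0.00000000e+00  0.00000000e+00  0.00000000e+00  1.00000000e+00]]
at [ 0.1489 -0.6065  0.2381] yaw 0.241 q7 -0.22 | shift [ 0.3873 -0.231  -0.1216] rows>= 8 turn [-0.001  0.    -0.   ] rows>= 1
```

```bash
python3 -m jog '[[[0,0,-0.06,0,0,0],[0,0,-0.06,0,0,0],[0.055,-0.033,0,0,0,0],[0.055,-0.033,0,0,0,0],[0.055,-0.033,0,0,0,0],[0.055,-0.033,0,0,0,0],[0.055,-0.033,0,0,0,0],[0.055,-0.033,0,0,0,0],[0.055,-0.033,0,0,0,0],[0,0,0,0,0,0],[0,0,0,0,0,0]]]'; python3 - <<'E'
from h import *
goto(.47,-.29,.36,0)
c=cam("wrist"); save(c,"w1")
E
```

```text
clock: 1.52
tool_pos: [0.4591, -0.2994, 0.3584]
eef_rot: [0.993, 0.12, -0.001, 0.0]
contact_force: [-0.4, -0.6, 0.2]
opening: 1.0
finger_force: 0.0
at [ 0.4591 -0.2994  0.3584] yaw 0.241 q7 -0.97 | shift [ 0.0129 -0.0065 -0.0016] rows>= 1 turn [0.    0.001 0.241] rows>= 2
```

View pics/w1.png

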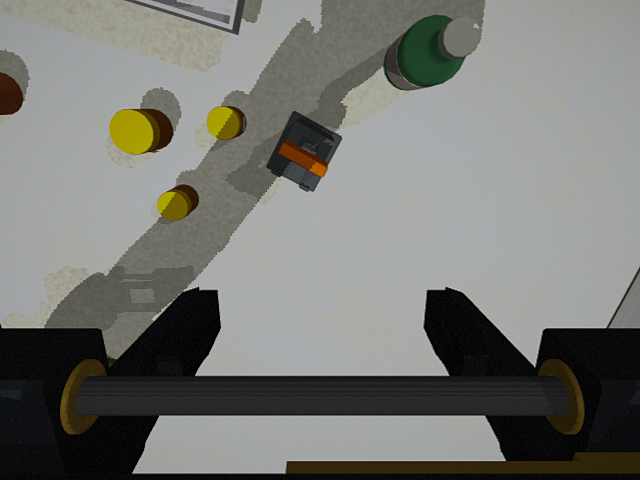

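```bash
python3 - <<'E'
from h import *
c=cam("wrist"); save(c,"w1c",(255,100,355,200),6)
hsv=cv2.cvtColor(c[0],cv2.COLOR_RGB2HSV); m=cv2.inRange(hsv,(5,150,60),(18,255,255))
k,l,st,ce=cv2.connectedComponentsWithStats(m)
for i in range(1,k):
    if st[i,4]>60: print(st[i],ce[i],px2w(c,*ce[i],.13).round(4))
P=np.argwhere(m[100:200,255:355])[:,::-1]+[255,100]
r=cv2.minAreaRect(P.astype(np.float32));b=cv2.boxPoints(r);print(r)
for u in b: print(u,px2w(c,*u,.13).round(4))
c1=px2w(c,*ce[1],.13)
E
```

```text
[277 139  49  37 816] [302.1004902 156.9754902] [ 0.49   -0.2727  0.13  ]
((302.2829895019531, 156.99057006835938), (51.57527160644531, 16.220474243164062), 29.05460548400879)
[275.80185 151.55661] [ 0.4891 -0.2471  0.13  ]
[283.67923 137.37735] [ 0.5037 -0.2517  0.13  ]
[328.76413 162.42453] [ 0.491  -0.2988  0.13  ]
[320.88675 176.60379] [ 0.4759 -0.2946  0.13  ]
```

View pics/w1c.png

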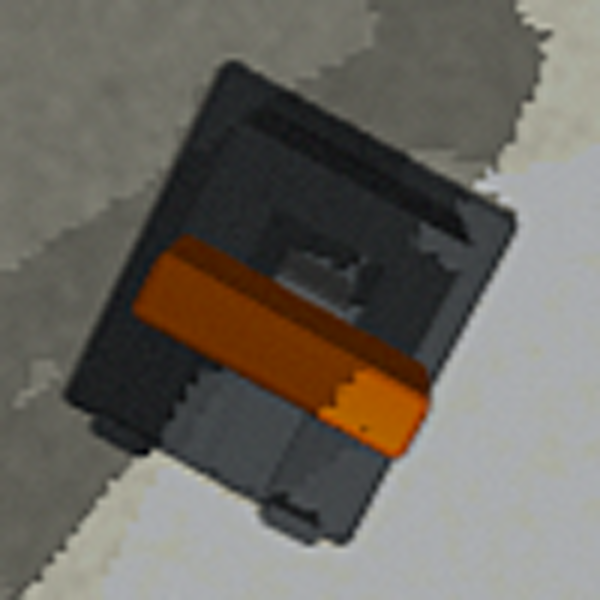

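The post is on the far side and the nibs are toward the robot; the handle's top face is centred at about (302,159). I'll turn the tool so it closes across the handle thickness.

```bash
python3 -m jog '[[[0,0,0,0,0,0.172],[0,0,0,0,0,0.172],[0,0,0,0,0,0.172],[0,0,0,0,0,0.172],[0,0,0,0,0,0.172],[0,0,0,0,0,0.172],[0,0,0,0,0,0.172],[0,0,0,0,0,0.172],[0,0,0,0,0,0.172],[0,0,0,0,0,0.172],[0,0,0,0,0,0.172],[0,0,0,0,0,0.172]]]' 0.044; python3 - <<'E'
from h import *
c=cam("wrist")
hsv=cv2.cvtColor(c[0],cv2.COLOR_RGB2HSV); m=cv2.inRange(hsv,(5,150,60),(18,255,255))
k,l,st,ce=cv2.connectedComponentsWithStats(m)
for i in range(1,k):
    if st[i,4]>60: print(st[i],ce[i],px2w(c,*ce[i],.13).round(4))
goto(.4877,-.2722,.21)
E
```

```text
clock: 3.12
tool_pos: [0.4582, -0.3005, 0.3588]
eef_rot: [-0.609, 0.793, 0.0, 0.0]
contact_force: [-1.1, 0.3, -1.0]
opening: 0.497
finger_force: 0.0
[295 195  14  54 654] [301.17278287 221.04740061] [ 0.4861 -0.2786  0.13  ]
[344 307  29  17 174] [358.63218391 314.22988506] [ 0.4543 -0.1595  0.13  ]
[370 416  27  16 266] [382.57894737 421.05263158] [ 0.4597 -0.0078  0.13  ]
at [ 0.4581 -0.3012  0.3591] yaw -1.834 q7 -2.65 | shift [-0.036  -0.0209  0.1491] rows>= 3 turn [-0.    -0.002  0.   ] rows>= 1
```

q7 has reached its limit on this branch, so I'll use the half-turn alternative (yaw about 1.31).

```bash
python3 -m jog '[[[0,0,0,0,0,-0.18],[0,0,0,0,0,-0.18],[0,0,0,0,0,-0.18],[0,0,0,0,0,-0.18],[0,0,0,0,0,-0.18],[0,0,0,0,0,-0.18],[0,0,0,0,0,-0.18],[0,0,0,0,0,-0.18],[0,0,0,0,0,-0.18],[0,0,0,0,0,-0.18],[0,0,0,0,0,-0.18],[0,0,0,0,0,-0.18]]]' >/dev/null;  python3 -m jog '[[[0,0,0,0,0,-0.18],[0,0,0,0,0,-0.18],[0,0,0,0,0,-0.18],[0,0,0,0,0,-0.18],[0,0,0,0,0,-0.18],[0,0,0,0,0,-0.12],[0,0,0,0,0,0],[0,0,0,0,0,0]]]' 0.044;python3 - <<'E'
from h import *
c=cam("wrist"); save(c,"w2")
hsv=cv2.cvtColor(c[0],cv2.COLOR_RGB2HSV); m=cv2.inRange(hsv,(5,150,60),(18,255,255))
k,l,st,ce=cv2.connectedComponentsWithStats(m)
for i in range(1,k):
    if st[i,4]>60:
        print(st[i],ce[i],px2w(c,*ce[i],.13).round(4))
print(get_state()["q"].round(2))
goto(.4877,-.2722,.21,1.31)
E
```

```text
clock: 5.68
tool_pos: [0.4592, -0.2997, 0.3589]
eef_rot: [0.78, 0.626, -0.0, 0.0]
contact_force: [0.3, -0.2, 0.3]
opening: 0.502
finger_force: 0.0
[337 133  15  54 659] [343.85735964 159.51896813] [ 0.4879 -0.2701  0.13  ]
[ 0.75  0.47 -0.41  1.62  0.21  1.09  0.07]
at [ 0.4594 -0.2994  0.3588] yaw 1.355 q7 0.07 | shift [0.0328 0.0218 0.1488] rows>= 3 turn [0.    0.    0.045] rows>= 1
```

View pics/w2.png

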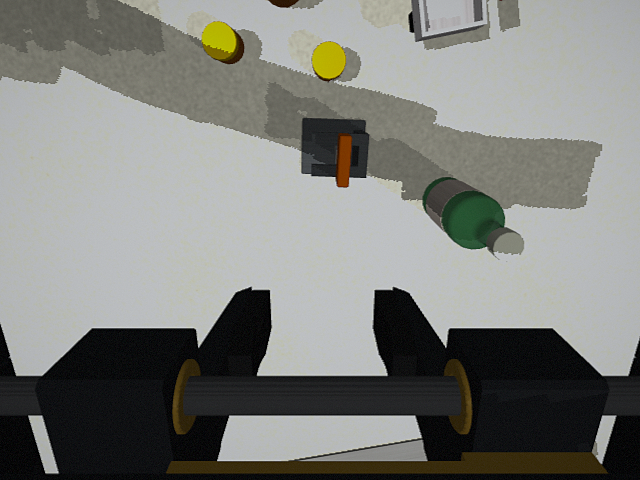

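Handle top at about (344,159), nearly aligned with the tool x (image vertical). Moving down above it.

```bash
python3 -m jog '[[[0.011,0.007,0.05,0,0,0.02],[0.011,0.007,0.05,0,0,0],[0.011,0.007,0.05,0,0,0],[0,0,0,0,0,0],[0,0,0,0,0,0]]]';python3 - <<'E'
from h import *
c=cam("wrist"); save(c,"w3",(200,150,500,390),2)
hsv=cv2.cvtColor(c[0],cv2.COLOR_RGB2HSV); m=cv2.inRange(hsv,(5,150,60),(18,255,255))
k,l,st,ce=cv2.connectedComponentsWithStats(m)
for i in range(1,k):
    if st[i,4]>60:
        P=np.argwhere(l==i)[:,::-1].astype(np.float32);r=cv2.minAreaRect(P)
        print(st[i],ce[i],px2w(c,*ce[i],.13).round(4),r)
        b=cv2.boxPoints(r)
        for u in b: print(u,px2w(c,*u,.13).round(4))
goto(.4877,-.2722,.116)
E
```

```text
clock: 6.35
tool_pos: [0.4883, -0.2724, 0.2103]
eef_rot: [0.785, 0.619, 0.0, 0.001]
contact_force: [0.6, -0.3, -0.4]
opening: 0.499
finger_force: 0.0
[ 311  195   20   87 1579] [320.32298923 237.70930969] [ 0.4893 -0.2665  0.13  ] ((320.5, 238.0), (86.0, 19.0), 90.0)
[311. 195.] [ 0.4902 -0.239   0.13  ]
[330. 195.] [ 0.5013 -0.2417  0.13  ]
[330. 281.] [ 0.4885 -0.2966  0.13  ]
[311. 281.] [ 0.4766 -0.2937  0.13  ]
at [ 0.4886 -0.2727  0.2109] yaw 1.335 q7 -0.11 | shift [ 0.0004 -0.0013  0.0949] rows>= 2 turn [0.004 0.001 0.   ] rows>= 1
```

View pics/w3.png

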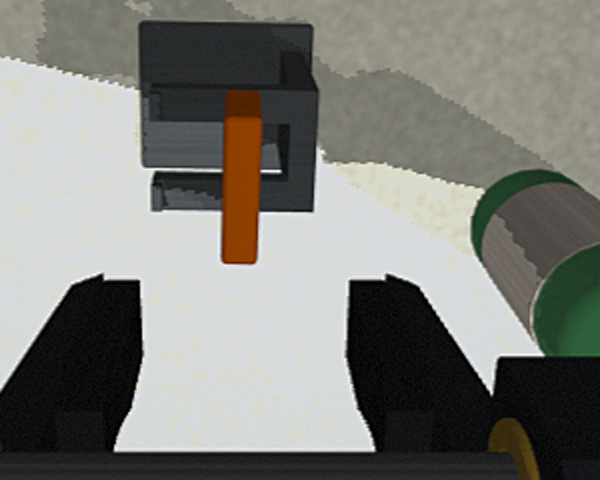

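Handle edges are vertical and centred between the fingers, with its top face centre at about (321,244). The post is flush with the rails. Descend and grip.

```bash
python3 -m jog '[[[0,0,0.04,0,0,0],[0,0,0.04,0,0,0],[0,0,0.02,0,0,0],[0,0,0.014,0,0,0],[0,0,0,0,0,0],[0,0,0,0,0,0]]]'; python3 -m jog '[[[0,0,0,0,0,0],[0,0,0,0,0,0],[0,0,0,0,0,0],[0,0,0,0,0,0],[0,0,0,0,0,0]]]' 0.0 50;python3 - <<'E'
from h import *
goto(.4877,-.2722,.116)
E
```

```text
clock: 7.15
tool_pos: [0.4885, -0.2721, 0.096]
eef_rot: [0.785, 0.62, 0.001, 0.001]
contact_force: [-0.3, 0.2, 0.4]
opening: 0.498
finger_force: 0.0
clock: 7.78
tool_pos: [0.4877, -0.2715, 0.0949]
eef_rot: [0.785, 0.62, -0.0, 0.0]
contact_force: [-0.0, 0.4, 2.1]
opening: 0.132
finger_force: 49.9
at [ 0.4877 -0.2715  0.0949] yaw 1.337 q7 -0.2 | shift [-0.0006  0.0002 -0.0211] rows>= 1 turn [0. 0. 0.] rows>= 1
```

Key gripped. Lift and carry it to above the socket.

```bash
python3 -m jog '[[[0,0,-0.02,0,0,0],[0,0,-0.04,0,0,0],[0,0,-0.05,0,0,0],[0,0,-0.05,0,0,0],[0,0,-0.05,0,0,0],[0,0,0,0,0,0],[0,0,0,0,0,0]]]' - 50; python3 - <<'E'
from h import *
goto(.6285,.1277,.30,1.64)
E
```

```text
clock: 8.65
tool_pos: [0.4866, -0.2713, 0.3036]
eef_rot: [0.785, 0.62, -0.001, -0.001]
contact_force: [-0.2, 0.6, -0.9]
opening: 0.13
finger_force: 49.9
at [ 0.4866 -0.2713  0.3036] yaw 1.337 q7 -0.05 | shift [0.421  0.0455 0.0035] rows>= 7 turn [-0.002 -0.    -0.303] rows>= 2
```

```bash
python3 -m jog '[[[0.053,0.0057,0,0,0,0],[0.053,0.0057,0,0,0,0],[0.053,0.0057,0,0,0,0],[0.053,0.0057,0,0,0,0],[0.053,0.0057,0,0,0,0],[0.053,0.0057,0,0,0,0],[0.053,0.0057,0,0,0,0],[0.05,0.0057,0,0,0,0],[0,0,0,0,0,-0.15],[0,0,0,0,0,-0.15],[0,0,0,0,0,0],[0,0,0,0,0,0]]]' - 50; python3 - <<'E'
from h import *
goto(.6285,.1277,.30,1.64)
c=cam("wrist"); save(c,"w4")
import pickle; pickle.dump(c,open("w4.pkl","wb"))
E
```

```text
clock: 10.15
tool_pos: [0.6291, 0.1271, 0.3034]
eef_rot: [0.684, 0.729, -0.001, -0.001]
contact_force: [-0.2, -0.3, -0.6]
opening: 0.131
finger_force: 49.9
at [0.6291 0.1271 0.3034] yaw 1.634 q7 -0.47 | shift [ 0.0007 -0.0005  0.0034] rows>= 1 turn [-0.002  0.001 -0.006] rows>= 1
```

View pics/w4.png

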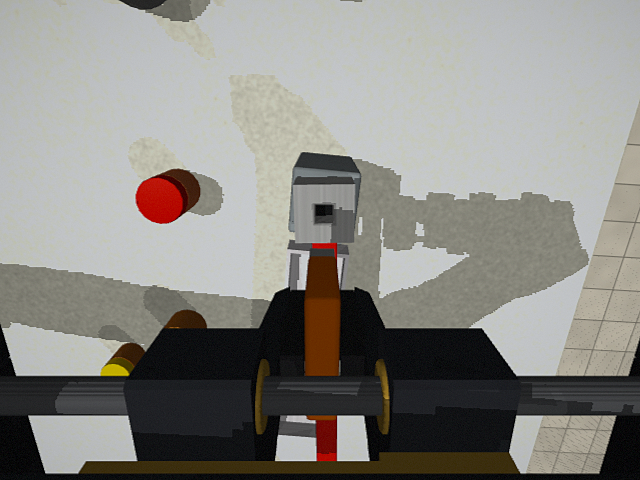

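```bash
python3 - <<'E'
from h import *
import pickle
c=pickle.load(open("w4.pkl","rb")); g=cv2.cvtColor(c[0],cv2.COLOR_RGB2GRAY)
print(g[198:228:1,306:342:2])
sub=c[0][198:232,300:350]
hsv=cv2.cvtColor(c[0],cv2.COLOR_RGB2HSV); m=cv2.inRange(hsv,(0,180,80),(5,255,255)); m[:240]=0; m[:, :280]=0;m[:,370:]=0
ys,xs=np.nonzero(m)
for y in range(243,250): 
    x=xs[ys==y]; 
    if len(x): print(y,x.min(),x.max(),px2w(c,x.min(),y,.139).round(4),px2w(c,x.max(),y,.139).round(4))
for y in range(420,462,8):
    x=xs[ys==y]
    if len(x): print(y,x.min(),x.max(),px2w(c,(x.min()+x.max())/2,y,.139).round(4))
E
```

```text
[[148 149 154 151 152 150 147 157 158 144 155 152 151 149 147 151 148 147]
 [149 152 153 153 150 150 149 155 154 148 151 151 152 149 147 152 148 147]
 [148 151 153 152 151 150 149 155 156 147 154 153 151 148 147 150 148 144]
 [148 151 152 152 152 149 150 156 159 152 157 158 156 150 149 152 147 147]
 [150 151 152 155 155 155 156 164 136 115 122 122 116 157 153 151 150 147]
 [148 151 152 139 121 127 125 131 120 114 116 117 117 116  98 145 148 146]
 [148 151 153 120  88  64  69  68  73  71  79  81  83 101 117 147 147 147]
 [146 151 154 122  82  13  12  16  15  14  23  27  20  44 112 147 148 147]
 [147 152 157 120  82   3   5   6   7   2  18  18  13  38 114 144 152 153]
 [148 150 155 123  82  13   8   8   2   8  24  20  21  39 115 146 155  89]
 [149 150 156 121  81   9  11  17  15  11  23  19  18  40 123 153 162  80]
 [148 149 155 132  81  10   5  14  15  14  24  22  18  40  71  86  95  88]
 [149 152 152 142  81   8  11   8   2   6  22  18  21  42  67  80  89  89]
 [148 150 150 143  79  14  14  10  12   8  16  22  15  43  67  84  91  90]
 [149 153 152 140  81  11  13   4  10   9  24  21 
[... 1084 characters left out ...]
 150 154 152 148 148 153 156 149 150 155 161  88  92  93  92  93]]
243 312 336 [0.6226 0.0991 0.139 ] [0.6431 0.1004 0.139 ]
244 312 336 [0.6227 0.0982 0.139 ] [0.6431 0.0995 0.139 ]
245 312 336 [0.6227 0.0973 0.139 ] [0.6432 0.0986 0.139 ]
246 312 336 [0.6228 0.0964 0.139 ] [0.6433 0.0977 0.139 ]
247 312 336 [0.6228 0.0955 0.139 ] [0.6433 0.0968 0.139 ]
248 317 336 [0.6271 0.0948 0.139 ] [0.6434 0.0959 0.139 ]
249 334 336 [0.6418 0.0949 0.139 ] [0.6435 0.095  0.139 ]
420 317 336 [ 0.6477 -0.0892  0.139 ]
428 316 336 [ 0.6478 -0.0994  0.139 ]
436 317 336 [ 0.649  -0.1097  0.139 ]
444 317 336 [ 0.6497 -0.1202  0.139 ]
452 317 336 [ 0.6505 -0.1309  0.139 ]
460 317 336 [ 0.6512 -0.1418  0.139 ]
```

```bash
python3 - <<'E'
from h import *
import pickle
c=pickle.load(open("w4.pkl","rb")); t=pickle.load(open("top.pkl","rb"))
p=px2w(c,323.6,213.8,.154); print(p)
# key tip in same camera cannot be seen; hole in top image
g=cv2.cvtColor(t[0],cv2.COLOR_RGB2GRAY); print(g[184:204,256:276])
goto(p[0],p[1],.245,1.647)
E
```

```text
[0.6305375  0.12954683 0.154     ]
[[88 86 83 86 84 80 82 76 72 75 73 77 80 77 78 78 75 65 56 58]
 [76 74 77 77 79 76 75 79 76 78 77 79 79 74 76 75 75 69 47 47]
 [76 73 76 73 76 76 75 78 75 74 75 75 79 77 78 76 80 70 43 37]
 [76 76 76 73 79 77 74 74 75 75 78 78 74 78 75 76 74 71 44 34]
 [76 77 77 74 74 78 75 75 77 77 78 73 73 75 77 77 76 69 45 31]
 [75 76 77 78 74 68 66 68 66 64 64 61 71 76 76 77 79 74 48 32]
 [72 77 79 74 66 49 45 45 47 46 44 52 71 76 76 77 79 72 52 32]
 [77 77 79 73 65 39 27 24 31 25 31 43 69 75 79 80 79 75 56 30]
 [80 78 77 78 62 35 21 20 16 19 20 37 69 77 79 78 76 75 54 31]
 [78 79 81 80 67 40 11 10  9 14 11 32 63 81 79 80 79 72 55 34]
 [77 79 78 79 67 44 14  0  0  7  0 24 59 76 80 79 80 75 57 37]
 [76 78 80 75 68 43 18  2  9 10 17 35 60 74 78 77 80 78 60 38]
 [75 77 76 76 72 56 37 37 33 42 47 53 67 78 75 82 78 80 66 38]
 [82 77 79 78 76 72 66 67 68 68 71 74 72 78 76 80 79 76 70 40]
 [77 79 78 76 80 73 79 77 76 77 77 79 79 77 78 77 79 76 68 40]
 [77 76 77 76 79 75 76 75 79 79 79 77 77 79 78 80 78 79 72 42]
 [78 74 78 77 76 76 76 76 80 77 82 82 77 80 78 78 80 78 77 43]
 [81 81 80 82 78 81 79 80 76 76 74 73 73 72 74 75 73 72 66 45]
 [72 74 78 72 72 71 71 71 66 60 58 59 57 59 55 49 47 44 49 36]
 [60 56 54 51 50 48 47 43 45 43 40 37 38 36 37 29 31 31 30 23]]
at [0.6292 0.1271 0.3038] yaw 1.635 q7 -0.47 | shift [0.0024 0.0016 0.0588] rows>= 1 turn [-0.002  0.001 -0.012] rows>= 1
```

```bash
python3 -m jog '[[[0.002,0.001,0.03,0,0,-0.012],[0,0,0.03,0,0,0],[0,0,0.012,0,0,0],[0,0,0,0,0,0],[0,0,0,0,0,0]]]' - 50; python3 -m jog '[[[0,0,0.004,0,0,0],[0,0,0.004,0,0,0],[0,0,0.002,0,0,0],[0,0,0,0,0,0]]]'
```

```text
clock: 10.82
tool_pos: [0.6313, 0.1299, 0.234]
eef_rot: [0.679, 0.734, 0.001, 0.001]
contact_force: [-0.0, -0.7, -0.7]
opening: 0.131
finger_force: 49.9
clock: 11.32
tool_pos: [0.6303, 0.1295, 0.2225]
eef_rot: [0.679, 0.734, -0.0, -0.0]
contact_force: [0.2, -0.3, -1.2]
opening: 0.132
finger_force: 49.9
```

```bash
python3 -m jog '[[[0,0,0.004,0,0,0],[0,0,0.002,0,0,0],[0,0,0,0,0,0]]]'; python3 -m jog '[[[0,0,0.003,0,0,0],[0,0,0.002,0,0,0],[0,0,0,0,0,0]]]'
```

```text
clock: 11.7
tool_pos: [0.6303, 0.1295, 0.2164]
eef_rot: [0.679, 0.734, -0.0, -0.0]
contact_force: [-0.4, 0.1, -1.4]
opening: 0.135
finger_force: 49.9
clock: 12.08
tool_pos: [0.6303, 0.1296, 0.2115]
eef_rot: [0.679, 0.734, -0.0, -0.0]
contact_force: [-0.6, 0.3, -1.2]
opening: 0.13
finger_force: 49.9
```

Inside the mouth without force. Pushing home.

```bash
python3 -m jog '[[[0,0,0.004,0,0,0],[0,0,0.004,0,0,0],[0,0,0.003,0,0,0],[0,0,0.002,0,0,0],[0,0,0,0,0,0]]]'; python3 -m jog '[[[0,0,0.002,0,0,0],[0,0,0.001,0,0,0],[0,0,0,0,0,0]]]'
```

```text
clock: 12.7
tool_pos: [0.6303, 0.1296, 0.1985]
eef_rot: [0.679, 0.734, -0.0, -0.0]
contact_force: [-0.6, 0.3, -1.1]
opening: 0.134
finger_force: 49.9
clock: 13.08
tool_pos: [0.6306, 0.1297, 0.1959]
eef_rot: [0.679, 0.734, 0.0, 0.0]
contact_force: [0.4, 0.8, -0.0]
opening: 0.13
finger_force: 49.9
```

```bash
python3 -m jog '[[[0,0,0.001,0,0,0],[0,0,0,0,0,0]]]'; python3 -m jog '[[[0,0,0.001,0,0,0],[0,0,0,0,0,0]]]'; python3 -c "
from h import *
print(get_state()['moment'])"
```

```text
clock: 13.32
tool_pos: [0.6307, 0.1297, 0.1959]
eef_rot: [0.679, 0.734, 0.0, 0.0]
contact_force: [-1.3, 0.1, 5.9]
opening: 0.131
finger_force: 49.9
clock: 13.58
tool_pos: [0.6309, 0.1298, 0.1958]
eef_rot: [0.679, 0.734, 0.001, 0.001]
contact_force: [-3.3, -0.8, 11.2]
opening: 0.13
finger_force: 50.0
[-0.09975895  0.73425148 -0.01415592]
```

Home (force rises at z=0.196). Turn anticlockwise.

```bash
python3 -m jog '[[[0,0,-0.001,0,0,-0.05],[0,0,0,0,0,-0.1],[0,0,0,0,0,-0.1],[0,0,0,0,0,-0.1],[0,0,0,0,0,-0.1],[0,0,0,0,0,-0.1],[0,0,0,0,0,-0.1],[0,0,0,0,0,-0.1],[0,0,0,0,0,-0.1],[0,0,0,0,0,-0.1],[0,0,0,0,0,0]]]' - 60; python3 -c "
from h import *
print(get_state()['moment']); goto(.6303,.1295,.1965)"
```

```text
clock: 14.95
tool_pos: [0.6295, 0.1297, 0.1958]
eef_rot: [0.268, 0.964, -0.0, -0.001]
contact_force: [-4.2, 0.3, 8.0]
opening: 0.134
finger_force: 59.9
[-0.01536686  1.03347839  0.02150763]
at [0.6295 0.1297 0.1958] yaw 2.6 q7 0.25 | shift [-0.0008  0.0003 -0.0007] rows>= 1 turn [-0.001 -0.001  0.   ] rows>= 1
```

```bash
for i in 1; do python3 -m jog '[[[0,0,0,0,0,-0.06],[0,0,0,0,0,-0.06],[0,0,0,0,0,0]]]' | sed -n 2,4p; python3 -c "
from h import *
print(get_state()['moment']); goto(.6303,.1295,.1965)"; done;  python3 -m jog '[[[0,0,0,0,0,-0.06],[0,0,0,0,0,-0.04],[0,0,0,0,0,0]]]' | sed -n 2,4p; python3 -c "
from h import *
print(get_state()['moment']); goto(.6303,.1295,.1965)"
```

```text
tool_pos: [0.6294, 0.1296, 0.1958]
eef_rot: [0.21, 0.978, -0.0, -0.001]
contact_force: [-4.4, -0.2, 8.4]
[-0.08178626  1.10123556  0.01529985]
at [0.6294 0.1296 0.1958] yaw 2.719 q7 0.35 | shift [-0.0009  0.0003 -0.0007] rows>= 1 turn [-0.001 -0.001  0.   ] rows>= 1
tool_pos: [0.6293, 0.1294, 0.1959]
eef_rot: [0.161, 0.987, -0.001, -0.001]
contact_force: [-5.3, 0.2, 9.5]
[-0.14781266  1.07970498 -0.03277932]
at [0.6293 0.1294 0.1959] yaw 2.819 q7 0.44 | shift [-0.0009  0.0004 -0.0006] rows>= 1 turn [-0.001 -0.001  0.   ] rows>= 1
```

```bash
cat >> h.py <<'E'
def barang():
    c=cam("top"); hsv=cv2.cvtColor(c[0],cv2.COLOR_RGB2HSV); m=cv2.inRange(hsv,(0,180,80),(6,255,255))
    k,l,st,ce=cv2.connectedComponentsWithStats(m); out=[]
    for i in range(1,k):
        if st[i,4]>100:
            P=np.argwhere(l==i)[:,::-1]; W=np.array([px2w(c,u,v,.139)[:2] for u,v in P])
            mn=W.mean(0); U,S,V=np.linalg.svd(W-mn); a=np.arctan2(V[0,1],V[0,0])
            out.append((int(st[i,4]),mn.round(3).tolist(),"theta",round((a+np.pi/2+.045)%np.pi,3)))
    print(out); return c
E
python3 -c "
from h import *
barang()"
```

```text
[(210, [0.86, 0.014], 'theta', np.float64(1.168)), (278, [0.45, 0.1], 'theta', np.float64(1.353))]
```

```bash
for i in 1; do python3 -m jog '[[[0,0,0,0,0,-0.04],[0,0,0,0,0,-0.02],[0,0,0,0,0,0]]]' | sed -n 2,4p; python3 -c "
from h import *
print(get_state()['moment']); goto(.6303,.1295,.1965);barang()"; done;  python3 -m jog '[[[0,0,0,0,0,-0.04],[0,0,0,0,0,-0.02],[0,0,0,0,0,0]]]' | sed -n 2,4p; python3 -c "
from h import *
print(get_state()['moment']); goto(.6303,.1295,.1965);barang()"
```

```text
tool_pos: [0.6293, 0.1294, 0.1959]
eef_rot: [0.131, 0.991, -0.001, -0.001]
contact_force: [-4.8, -0.7, 8.4]
[-0.18884374  1.15901873 -0.05582555]
at [0.6293 0.1294 0.1959] yaw 2.879 q7 0.49 | shift [-0.0009  0.0004 -0.0006] rows>= 1 turn [-0.002 -0.001  0.   ] rows>= 1
[(197, [0.867, 0.026], 'theta', np.float64(1.231)), (277, [0.45, 0.1], 'theta', np.float64(1.597))]
tool_pos: [0.6293, 0.1293, 0.1959]
eef_rot: [0.102, 0.995, -0.001, -0.001]
contact_force: [-5.4, -0.7, 8.8]
[-0.13136793  1.11823007 -0.4356345 ]
at [0.6293 0.1293 0.1959] yaw 2.937 q7 0.54 | shift [-0.0009  0.0004 -0.0006] rows>= 1 turn [-0.001 -0.002  0.   ] rows>= 1
[(199, [0.868, 0.026], 'theta', np.float64(1.225)), (276, [0.45, 0.1], 'theta', np.float64(1.451))]
```

At the stop (moment −0.44 N·m). Relax the twist, release and rise.

```bash
python3 -m jog '[[[0,0,0,0,0,0.04],[0,0,0,0,0,0.02],[0,0,0,0,0,0]]]'|tail -4; python3 -m jog '[[[0,0,0,0,0,0],[0,0,0,0,0,0],[0,0,0,0,0,0]]]' 0.044 20;python3 -m jog '[[[0,0,-0.01,0,0,0],[0,0,-0.03,0,0,0],[0,0,-0.05,0,0,0],[0,0,-0.05,0,0,0],[0,0,0,0,0,0],[0,0,0,0,0,0]]]' 0.07|tail -4; python3 -c "
from h import *
c=barang();save(c,'t2',(150,90,480,330),2)
hsv=cv2.cvtColor(c[0],cv2.COLOR_RGB2HSV)
for n,lo,hi in(('yel',(22,120,60),(35,255,255)),('red',(0,180,60),(6,255,255))):
    m=cv2.inRange(hsv,lo,hi); k,l,st,ce=cv2.connectedComponentsWithStats(m)
    for i in range(1,k):
        if st[i,4]>40: print(n,st[i].tolist(),px2w(c,*(st[i,:2]+st[i,2:4]/2-.5),0.062).round(4))
goto(.4626,-.0785,.2,3.1)"
```

```text
eef_rot: [0.131, 0.991, -0.001, -0.001]
contact_force: [-4.5, -0.2, 8.9]
opening: 0.129
finger_force: 59.9
clock: 17.35
tool_pos: [0.6306, 0.1292, 0.1944]
eef_rot: [0.131, 0.991, -0.0, -0.0]
contact_force: [1.2, -0.5, -0.0]
opening: 0.448
finger_force: 0.0
eef_rot: [0.131, 0.991, -0.0, -0.0]
contact_force: [0.3, -1.1, -0.4]
opening: 0.797
finger_force: 0.0
[(113, [0.584, 0.338], 'theta', np.float64(0.182)), (280, [0.45, 0.1], 'theta', np.float64(1.339))]
yel [167, 199, 11, 12, 97] [0.628 0.373 0.062]
red [294, 89, 20, 36, 253] [0.8888 0.0324 0.062 ]
red [168, 203, 21, 18, 190] [0.6094 0.3572 0.062 ]
red [268, 259, 19, 20, 286] [0.4581 0.1057 0.062 ]
at [0.63   0.129  0.3338] yaw 2.879 q7 0.6 | shift [ 0.1076 -0.2436  0.1343] rows>= 5 turn [-0.001 -0.001 -0.221] rows>= 2
```

View pics/t2.png

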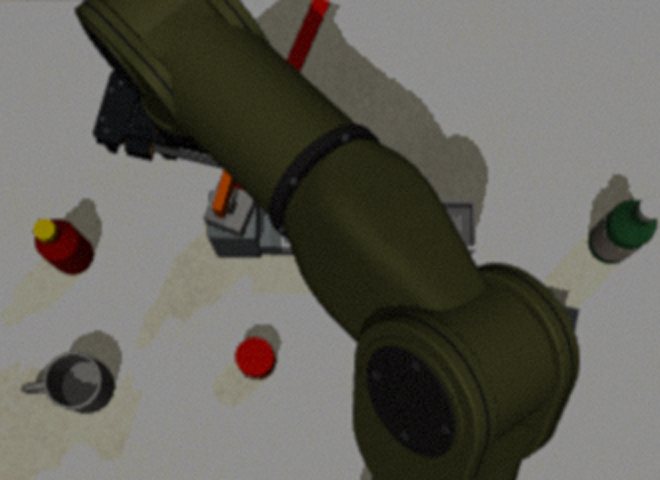

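The key stands in the socket, its handle at crop (222,190). jar_2 has not moved, and jar_1 is hidden by the arm. I'll look at the channel and jars from the wrist.

```bash
python3 -c "
from h import *
goto(.55,-.04,.335,3.1)"; python3 -m jog '[[[0.0075,-0.046,0,0,0,0],[0.0075,-0.046,0,0,0,0],[0.0075,-0.046,0,0,0,0],[0.0075,-0.046,0,0,0,0],[0,0,0,0,0,-0.11],[0,0,0,0,0,-0.11],[0,0,0,0,0,0],[0,0,0,0,0,0]]]'; python3 - <<'E'
from h import *
import pickle
goto(.55,-.04,.335,3.1)
c=cam("wrist"); save(c,"w5"); pickle.dump(c,open("w5.pkl","wb"))
print(c[3])
E
```

```text
at [0.63   0.129  0.3338] yaw 2.879 q7 0.6 | shift [ 0.0333 -0.184  -0.0009] rows>= 3 turn [-0.001 -0.001 -0.221] rows>= 2
clock: 19.15
tool_pos: [0.5534, -0.0404, 0.334]
eef_rot: [0.022, 1.0, -0.0, -0.001]
contact_force: [-0.5, 0.5, 0.4]
opening: 0.793
finger_force: 0.0
at [ 0.5534 -0.0404  0.334 ] yaw 3.097 q7 0.99 | shift [ 0.0034  0.0003 -0.001 ] rows>= 1 turn [-0.    -0.001 -0.003] rows>= 1
[ 0.47247815 -0.03644541  0.47882215]
```

View pics/w5.png

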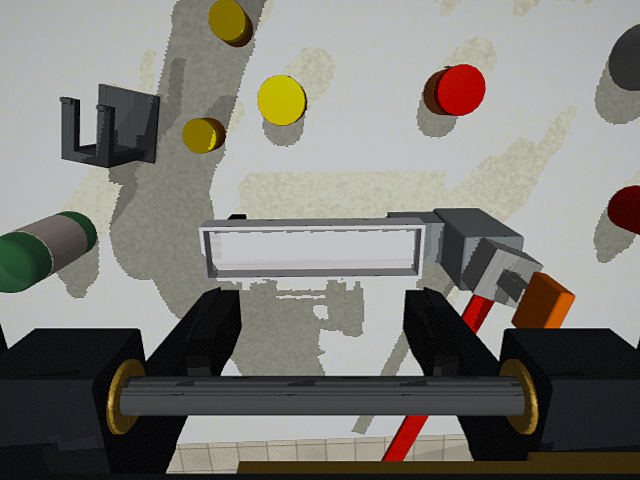

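```bash
python3 - <<'E'
from h import *
import pickle
c=pickle.load(open("w5.pkl","rb")); g=cv2.cvtColor(c[0],cv2.COLOR_RGB2GRAY).astype(int)
for u in (240,390):
    print(u,"near",list(zip(range(214,240),g[214:240,u-2:u+3].mean(1).astype(int).tolist())))
    print(u,"far",list(zip(range(262,286),g[262:286,u-2:u+3].mean(1).astype(int).tolist())))
v=250;print("row",list(zip(range(196,220),g[v-2:v+3,196:220].mean(0).astype(int))),list(zip(range(406,430),g[v-2:v+3,406:430].mean(0).astype(int))))
hsv=cv2.cvtColor(c[0],cv2.COLOR_RGB2HSV)
for n,lo,hi in(('yel',(22,120,130),(35,255,255)),('red',(0,180,130),(6,255,255))):
    m=cv2.inRange(hsv,lo,hi); k,l,st,ce=cv2.connectedComponentsWithStats(m)
    for i in range(1,k):
        if st[i,4]>300: print(n,st[i].tolist(),px2w(c,*ce[i],0.062).round(4))
E
```

```text
240 near [(214, 53), (215, 0), (216, 6), (217, 5), (218, 1), (219, 87), (220, 110), (221, 107), (222, 107), (223, 106), (224, 105), (225, 103), (226, 118), (227, 199), (228, 199), (229, 202), (230, 150), (231, 121), (232, 123), (233, 197), (234, 196), (235, 194), (236, 194), (237, 194), (238, 194), (239, 195)]
240 far [(262, 187), (263, 184), (264, 174), (265, 184), (266, 182), (267, 181), (268, 187), (269, 168), (270, 106), (271, 105), (272, 106), (273, 104), (274, 107), (275, 108), (276, 96), (277, 145), (278, 198), (279, 196), (280, 196), (281, 202), (282, 140), (283, 136), (284, 137), (285, 134)]
390 near [(214, 58), (215, 53), (216, 45), (217, 56), (218, 112), (219, 113), (220, 108), (221, 108), (222, 108), (223, 104), (224, 94), (225, 173), (226, 199), (227, 200), (228, 185), (229, 122), (230, 113), (231, 194), (232, 198), (233, 194), (234, 194), (235, 194), (236, 194), (237, 194), (238, 194), (239, 193)]
390 far [(262, 189), (263, 186), (264, 187), (265, 187), (266, 190), (267, 196), (268, 131), (269, 103), (270, 107), (271, 108), (272, 107), (273, 106), (274, 106), (275, 91),
[... 679 characters left out ...]
p.int64(194)), (408, np.int64(194)), (409, np.int64(194)), (410, np.int64(194)), (411, np.int64(195)), (412, np.int64(199)), (413, np.int64(174)), (414, np.int64(131)), (415, np.int64(81)), (416, np.int64(63)), (417, np.int64(67)), (418, np.int64(63)), (419, np.int64(67)), (420, np.int64(182)), (421, np.int64(202)), (422, np.int64(201)), (423, np.int64(168)), (424, np.int64(123)), (425, np.int64(113)), (426, np.int64(115)), (427, np.int64(116)), (428, np.int64(116)), (429, np.int64(115))]
yel [258, 75, 47, 50, 1864] [ 0.4623 -0.0778  0.062 ]
red [438, 65, 47, 50, 1863] [0.4605 0.1062 0.062 ]
red [463, 296, 23, 38, 358] [0.7174 0.1386 0.062 ]
red [384, 416, 44, 45, 880] [0.9105 0.0602 0.062 ]
```

```bash
python3 - <<'E'
from h import *
import pickle
c=pickle.load(open("w5.pkl","rb")); f=lambda u,v:px2w(c,u,v,.082)[:2]
A=(f(240,230.1)+f(240,276.7))/2; B=(f(390,228.5)+f(390,275.5))/2
print(f(240,230.1),f(240,276.7),f(390,228.5),f(390,275.5))
print(A,B,"yaw",-np.arctan2((B-A)[0],(B-A)[1]), "ends",f(204.6,250),f(419.6,250))
d=(B-A)/np.linalg.norm(B-A); pv=np.array([.6303,.1295]); print("pivot offset lateral",(pv-A)@[d[1],-d[0]])
for s in(-15,-115): # along by ends
    m=(f(204.6,250)+f(419.6,250))/2; t=(m-A)@d; print(s,A+d*(t+(s+53)/1000), pv-d*(.13-s/1000))
goto(.4605,.1062,.13,2.7)
E
```

```text
[ 0.59376602 -0.13031308] [ 0.64871624 -0.13644127] [0.59923382 0.03213776] [0.65484348 0.03274348]
[ 0.62124113 -0.13337718] [0.62703865 0.03244062] yaw -0.034948955164397257 ends [ 0.61493722 -0.17185923] [0.62557383 0.06503637]
pivot offset lateral -0.00013207628377098814
-15 [ 0.62536016 -0.01556669] [ 0.62523343 -0.01541146]
-115 [ 0.62186598 -0.11550562] [ 0.62173925 -0.11535039]
at [ 0.5535 -0.0403  0.3342] yaw 3.098 q7 0.99 | shift [0.0991 0.1423 0.2043] rows>= 5 turn [-0.    -0.001  0.398] rows>= 3
```

The channel and pivot measurements agree to 0.2 mm. Fetching jar_2.

```bash
python3 -m jog '[[[0.02,0.0285,0.02,0,0,0],[0.02,0.0285,0.04,0,0,0],[0.02,0.0285,0.048,0,0,0],[0.02,0.0285,0.048,0,0,0],[0.0191,0.0283,0.048,0,0,0],[0,0,0,0,0,0.15],[0,0,0,0,0,0.15],[0,0,0,0,0,0],[0,0,0,0,0,0]]]'; python3 - <<'E'
from h import *
c=cam("top")
hsv=cv2.cvtColor(c[0],cv2.COLOR_RGB2HSV); m=cv2.inRange(hsv,(0,180,60),(6,255,255)); k,l,st,ce=cv2.connectedComponentsWithStats(m)
for i in range(1,k):
    if st[i,4]>40: print(st[i].tolist(),px2w(c,*ce[i],0.062).round(4))
goto(.4605,.1062,.028)
c=cam("wrist")
hsv=cv2.cvtColor(c[0],cv2.COLOR_RGB2HSV); m=cv2.inRange(hsv,(0,180,120),(6,255,255)); k,l,st,ce=cv2.connectedComponentsWithStats(m)
for i in range(1,k):
    if st[i,4]>300: print(st[i].tolist(),px2w(c,*ce[i],0.062).round(4))
E
```

```text
clock: 20.32
tool_pos: [0.4609, 0.1061, 0.1308]
eef_rot: [0.17, 0.986, -0.0, 0.0]
contact_force: [-0.4, 0.2, -0.2]
opening: 0.797
finger_force: 0.0
[268, 89, 46, 96, 776] [0.8058 0.0684 0.062 ]
[168, 205, 20, 16, 167] [0.6048 0.3541 0.062 ]
at [0.4609 0.106  0.1308] yaw 2.8 q7 0.06 | shift [0.0005 0.     0.1028] rows>= 2 turn [0. 0. 0.] rows>= 1
[282, 211, 81, 76, 4797] [0.4595 0.1074 0.062 ]
```

```bash
python3 -m jog '[[[0,0,0.04,0,0,0],[0,0,0.04,0,0,0],[0,0,0.022,0,0,0],[0,0,0,0,0,0],[0,0,0,0,0,0]]]'; python3 -m jog '[[[0,0,0,0,0,0],[0,0,0,0,0,0],[0,0,0,0,0,0],[0,0,0,0,0,0]]]' 0.03 25; python3 -m jog '[[[0,0,-0.02,0,0,0],[0,0,-0.05,0,0,0],[0,0,-0.05,0,0,0],[0,0,-0.06,0,0,0],[0,0,0,0,0,-0.15],[0,0,0,0,0,-0.155],[0,0,0,0,0,0],[0,0,0,0,0,0]]]'; python3 - <<'E'
from h import *
goto(.6253,-.0155,.2,3.107)
E
```

```text
clock: 21.05
tool_pos: [0.4612, 0.1062, 0.0293]
eef_rot: [0.171, 0.985, 0.0, 0.0]
contact_force: [0.1, 0.4, 0.9]
opening: 0.792
finger_force: 0.0
clock: 21.55
tool_pos: [0.4612, 0.1061, 0.0293]
eef_rot: [0.171, 0.985, 0.0, 0.001]
contact_force: [-0.3, -0.5, 6.0]
opening: 0.562
finger_force: 25.0
clock: 22.55
tool_pos: [0.4605, 0.1058, 0.2084]
eef_rot: [0.02, 1.0, -0.0, -0.0]
contact_force: [0.8, 0.4, -2.2]
opening: 0.564
finger_force: 25.0
at [0.4605 0.1058 0.2084] yaw 3.101 q7 0.46 | shift [-0.1696 -0.1146  0.0084] rows>= 4 turn [-0.    -0.001 -0.006] rows>= 1
```

```bash
python3 -m jog '[[[0,-0.058,0,0,0,0],[0,-0.057,0,0,0,0],[-0.045,0,0,0,0,0],[-0.045,0,0,0,0,0],[-0.045,0,0,0,0,0],[-0.0355,0,0,0,0,-0.005],[0,0,0,0,0,0],[0,0,0,0,0,0]]]'; python3 - <<'E'
from h import *
goto(.6263,-.0155,.09,3.107)
c=cam("wrist"); save(c,"w6",(120,80,520,380),1.5)
E
```

```text
clock: 23.55
tool_pos: [0.6257, -0.015, 0.2081]
eef_rot: [0.016, 1.0, -0.0, -0.001]
contact_force: [-0.7, -0.9, -1.5]
opening: 0.559
finger_force: 25.0
at [ 0.6257 -0.015   0.2081] yaw 3.109 q7 0.89 | shift [-0.0009 -0.0004  0.1181] rows>= 2 turn [-0.    -0.002  0.002] rows>= 1
```

View pics/w6.png

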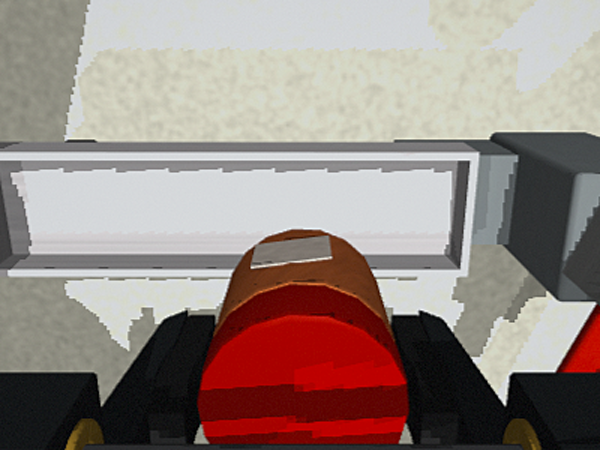

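The jar is centred in the fingers over the channel. Lowering it.

```bash
python3 -m jog '[[[-0.001,0,0.04,0,0,0],[0,0,0.04,0,0,0],[0,0,0.015,0,0,0],[0,0,0,0,0,0],[0,0,0,0,0,0]]]'; python3 -m jog '[[[0,0,0.01,0,0,0],[0,0,0.01,0,0,0],[0,0,0.002,0,0,0],[0,0,0,0,0,0],[0,0,0,0,0,0]]]'; python3 - <<'E'
from h import *
goto(.6263,-.0155,.0893,3.107)
E
```

```text
clock: 24.22
tool_pos: [0.6288, -0.0148, 0.1154]
eef_rot: [0.016, 1.0, 0.0, 0.001]
contact_force: [0.2, -0.1, -1.8]
opening: 0.563
finger_force: 25.0
clock: 24.85
tool_pos: [0.6239, -0.0141, 0.093]
eef_rot: [0.016, 1.0, -0.0, -0.003]
contact_force: [-11.4, 0.4, 10.6]
opening: 0.561
finger_force: 25.0
at [ 0.6239 -0.0141  0.093 ] yaw 3.11 q7 0.78 | shift [-0.0024 -0.0013  0.0037] rows>= 1 turn [-0.001 -0.007  0.003] rows>= 1
```

Touching the far lip slightly (fx −11 N). Shift toward the robot 2.5 mm.

```bash
python3 -m jog '[[[0.0015,0,-0.001,0,0,0],[0.001,0,0,0,0,0],[0,0,0,0,0,0],[0,0,0,0,0,0]]]'; python3 - <<'E'
from h import *
goto(.6253,-.0155,.0893,3.107)
E
```

```text
clock: 25.35
tool_pos: [0.6238, -0.0142, 0.0935]
eef_rot: [0.016, 1.0, 0.0, -0.001]
contact_force: [-5.4, 0.9, 3.8]
opening: 0.561
finger_force: 25.0
at [ 0.6238 -0.0142  0.0935] yaw 3.11 q7 0.78 | shift [-0.0015 -0.0012  0.0042] rows>= 1 turn [ 0.001 -0.002  0.003] rows>= 1
```

```bash
python3 -m jog '[[[0.0015,0,0,0,0,0],[0,0,0,0,0,0],[0,0,0,0,0,0]]]';python3 - <<'E'
from h import *
c=cam("wrist"); save(c,"w7",(120,80,520,380),1.5)
E
```

```text
clock: 25.72
tool_pos: [0.6236, -0.0143, 0.0932]
eef_rot: [0.016, 1.0, 0.0, -0.0]
contact_force: [-4.8, 2.4, 4.2]
opening: 0.56
finger_force: 25.0
```

View pics/w7.png

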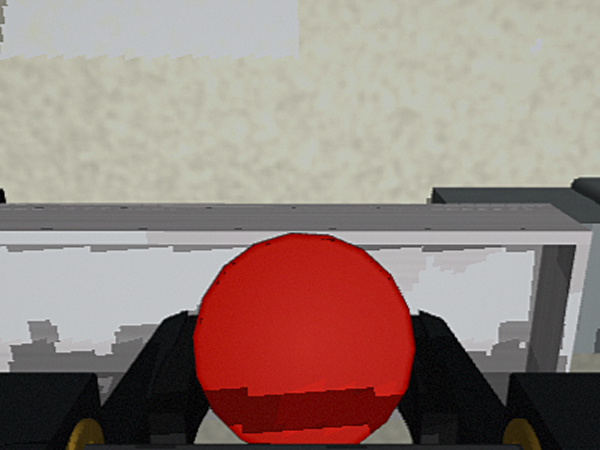

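```bash
python3 - <<'E'
from h import *
c=cam("wrist")
hsv=cv2.cvtColor(c[0],cv2.COLOR_RGB2HSV); m=cv2.inRange(hsv,(0,180,60),(6,255,255)); k,l,st,ce=cv2.connectedComponentsWithStats(m)
i=1+np.argmax(st[1:,4]); m=(l==i).astype(np.uint8)
cn=max(cv2.findContours(m,0,1)[0],key=len)[:,0]; P=cn[cn[:,1]<345].astype(float)
# fit circle of R=.025 in plane z for a few z
from scipy.optimize import least_squares
for z in(.122,.125,.13):
    W=np.array([px2w(c,u,v,z)[:2] for u,v in P])
    r=least_squares(lambda q:np.hypot(*(W-q[:2]).T)-q[2],[.625,-.015,.025],loss="soft_l1",f_scale=.0005); print(z,r.x.round(4),r.cost)
print(px2w(c,323,233.5,.082),get_state()["tool_pos"])
E
```

```text
0.122 [ 0.6071 -0.0132  0.0252] 3.689154621247154e-05
0.125 [ 0.6054 -0.0132  0.0246] 3.542616661928116e-05
0.13 [ 0.6026 -0.0131  0.0235] 3.3013017528864066e-05
[ 0.59352526 -0.01232618  0.082     ] [ 0.62363779 -0.01428137  0.09316746]
```

The lid fits at x≈0.607, well off the TCP: the jar caught the far lip and tilted, its top toward the robot. I'll lift it, take it back to a free spot on the counter and square it up by pressing on the flat.

```bash
python3 -m jog '[[[0,0,-0.02,0,0,0],[0,0,-0.03,0,0,0],[0,0,-0.05,0,0,0],[0.045,0,0,0,0,0],[0.045,0,0,0,0,0],[0.045,0,0,0,0,0],[0.03,0,0,0,0,0],[0,0.05,0,0,0,0],[0,0.025,0,0,0,0],[0,0,0,0,0,0],[0,0,0,0,0,0]]]'; python3 - <<'E'
from h import *
c=cam("wrist"); save(c,"w8",(120,80,520,380),1.3)
c=cam("scene"); save(c,"s8",(200,130,440,310),2.2)
goto(.46,.06,.1,3.107)
E
```

```text
clock: 27.2
tool_pos: [0.462, 0.0638, 0.193]
eef_rot: [0.017, 1.0, -0.001, 0.001]
contact_force: [0.2, -1.0, -1.3]
opening: 0.56
finger_force: 25.0
at [0.4616 0.0635 0.1927] yaw 3.106 q7 0.5 | shift [ 0.0015 -0.0034  0.0927] rows>= 2 turn [-0.001  0.    -0.001] rows>= 1
```

View pics/s8.png

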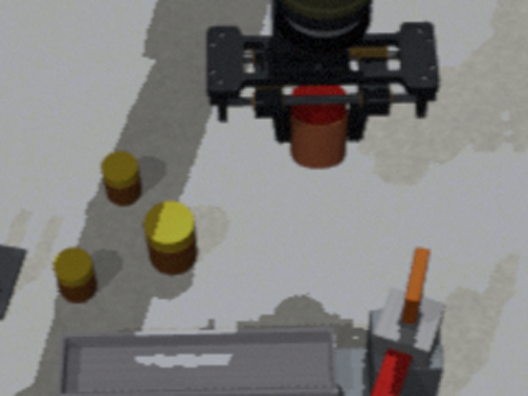

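The scene view confirms the jar is held tilted, top toward the robot; the key and bar are unchanged. I'll press it flat with a light grip, then regrip.

```bash
python3 -m jog '[[[0,0,0.05,0,0,0],[0,0,0.05,0,0,0],[0,0,0.03,0,0,0],[0,0,0.015,0,0,0],[0,0,0,0,0,0]]]' - 25; python3 -m jog '[[[0,0,0.005,0,0,0],[0,0,0.005,0,0,0],[0,0,0,0,0,0],[0,0,0,0,0,0]]]' 0.03 6; python3 -m jog '[[[0,0,0.005,0,0,0],[0,0,0.004,0,0,0],[0,0,0,0,0,0],[0,0,0,0,0,0]]]' 0.03 5;  python3 -m jog '[[[0,0,0,0,0,0],[0,0,0,0,0,0],[0,0,0,0,0,0],[0,0,0,0,0,0]]]' 0.07 5; python3 - <<'E'
from h import *
goto(.46,.06,.1,3.107)
E
```

```text
clock: 27.92
tool_pos: [0.4611, 0.0641, 0.0469]
eef_rot: [0.017, 1.0, -0.001, -0.001]
contact_force: [-0.3, -0.9, -2.0]
opening: 0.56
finger_force: 25.0
clock: 28.42
tool_pos: [0.4615, 0.0652, 0.0379]
eef_rot: [0.016, 1.0, 0.0, 0.0]
contact_force: [-1.3, 0.9, -1.2]
opening: 0.561
finger_force: 6.0
clock: 28.92
tool_pos: [0.4625, 0.0653, 0.029]
eef_rot: [0.016, 1.0, 0.0, 0.001]
contact_force: [3.6, -1.0, 3.7]
opening: 0.565
finger_force: 5.0
clock: 29.42
tool_pos: [0.4611, 0.0651, 0.0286]
eef_rot: [0.016, 1.0, -0.0, -0.0]
contact_force: [0.2, 0.4, 0.3]
opening: 0.793
finger_force: 0.0
at [0.4611 0.0651 0.0286] yaw 3.109 q7 0.01 | shift [ 0.0009 -0.0052 -0.0714] rows>= 2 turn [-0.    -0.     0.002] rows>= 1
```

Rise and measure the jar with the wrist camera.

```bash
cat >> h.py <<'E'
from scipy.optimize import least_squares
def lid(col,z=.062,x0=(.46,0)):
    "fit the lid circle in the wrist picture"
    c=cam("wrist"); hsv=cv2.cvtColor(c[0],cv2.COLOR_RGB2HSV)
    lo,hi=dict(red=((0,180,60),(6,255,255)),yel=((22,120,60),(35,255,255)))[col]
    m=cv2.inRange(hsv,lo,hi); k,l,st,ce=cv2.connectedComponentsWithStats(m)
    for i in range(1,k):
        if st[i,4]<400: continue
        cn=max(cv2.findContours((l==i).astype(np.uint8),0,1)[0],key=len)[:,0]
        W=np.array([px2w(c,u,v,z)[:2] for u,v in cn])
        r=least_squares(lambda q:np.hypot(*(W-q[:2]).T)-q[2],[*W.mean(0),.025],loss="soft_l1",f_scale=.0005)
        print(col,st[i].tolist(),r.x.round(4),"cost",r.cost/len(W))
    return c
E
python3 -m jog '[[[0,0,-0.04,0,0,0],[0,0,-0.05,0,0,0],[0.03,0,-0.05,0,0,0],[0.03,0,-0.05,0,0,0],[0,0,0,0,0,0],[0,0,0,0,0,0]]]' >/dev/null; python3 - <<'E'
from h import *
lid("red"); c=lid("yel"); save(c,"w9")
goto(.4600,.065,.028,3.107)
E
```

```text
red [295, 258, 56, 57, 2466] [0.468  0.0654 0.0256] cost 3.9997938437592783e-07
yel [68, 171, 45, 46, 1590] [ 0.3794 -0.1166  0.0177] cost 3.4183043740365936e-07
yel [129, 254, 63, 58, 2707] [ 0.4589 -0.0743  0.0266] cost 6.112473730803277e-07
yel [49, 290, 41, 38, 1186] [ 0.4822 -0.1578  0.0182] cost 7.612605048386093e-07
at [0.4015 0.0668 0.2177] yaw 3.108 q7 0.49 | shift [-0.0589  0.0002  0.1896] rows>= 4 turn [-0.    -0.002  0.001] rows>= 1
```

jar_2 stands upright at (0.468, 0.065). Regrip.

```bash
python3 -m jog '[[[-0.033,-0.001,0.03,0,0,0],[-0.0335,-0.001,0.03,0,0,0],[0,0,0.04,0,0,0],[0,0,0.04,0,0,0],[0,0,0.03,0,0,0],[0,0,0.019,0,0,0],[0,0,0,0,0,0],[0,0,0,0,0,0]]]'; python3 -m jog '[[[0,0,0,0,0,0],[0,0,0,0,0,0],[0,0,0,0,0,0],[0,0,0,0,0,0]]]' 0.03 30; python3 -m jog '[[[0,0,-0.02,0,0,0],[0,0,-0.05,0,0,0],[0,0,-0.05,0,0,0],[0,0,-0.06,0,0,0],[0,0,0,0,0,0],[0,0,0,0,0,0]]]'; python3 - <<'E'
from h import *
z=get_state()["tool_pos"][2]-.029+.062
lid("red",z)
goto(.6253,-.0155,.2,3.107)
E
```

```text
clock: 31.28
tool_pos: [0.4677, 0.0631, 0.0295]
eef_rot: [0.016, 1.0, -0.0, -0.0]
contact_force: [-0.9, -0.5, 0.4]
opening: 0.798
finger_force: 0.0
clock: 31.78
tool_pos: [0.4682, 0.0633, 0.0302]
eef_rot: [0.016, 1.0, 0.0, 0.001]
contact_force: [-0.2, 0.9, 5.5]
opening: 0.561
finger_force: 30.0
clock: 32.52
tool_pos: [0.467, 0.0618, 0.2088]
eef_rot: [0.017, 1.0, -0.001, -0.001]
contact_force: [-0.2, 0.1, -3.0]
opening: 0.56
finger_force: 30.0
red [253, 279, 138, 97, 10585] [0.4591 0.0626 0.0212] cost 8.009871180982309e-07
red [584, 300, 56, 54, 1534] [0.457  0.1608 0.0084] cost 8.659187930544423e-07
at [0.4666 0.0618 0.2082] yaw 3.108 q7 0.59 | shift [-0.1612 -0.072   0.0079] rows>= 3 turn [-0.002 -0.003  0.001] rows>= 1
```

```bash
cat >> h.py <<'E'
def held(col,h=.033):
    "front edge of the held lid -> lid centre minus TCP, along tool axes (z of lid top = TCP + h)"
    A=R.from_quat(get_state()["eef_rot"]); p=np.array(get_state()["tool_pos"])
    c=cam("wrist"); hsv=cv2.cvtColor(c[0],cv2.COLOR_RGB2HSV)
    lo,hi=dict(red=((0,180,60),(6,255,255)),yel=((22,120,60),(35,255,255)))[col]
    m=cv2.inRange(hsv,lo,hi); k,l,st,ce=cv2.connectedComponentsWithStats(m); i=1+np.argmax(st[1:,4])
    cn=max(cv2.findContours((l==i).astype(np.uint8),0,1)[0],key=len)[:,0]; cn=cn[cn[:,1]<st[i,1]+35]
    W=np.array([A.inv().apply(px2w(c,u,v,p[2]+h)-p)[:2] for u,v in cn])
    r=least_squares(lambda q:np.hypot(*(W-q).T)-.025,[0,0],loss="soft_l1",f_scale=.0005)
    print("lid in tool",r.x.round(4),"resid",np.sqrt(r.cost/len(W)).round(5),st[i].tolist()); return c
E
python3 - <<'E'
from h import *
held("red",.032)
E
```

```text
lid in tool [0.003  0.0006] resid 0.00043 [253, 279, 138, 97, 10531]
```

```bash
python3 -m jog '[[[-0.04,-0.024,0,0,0,0],[-0.04,-0.024,0,0,0,0],[-0.04,-0.024,0,0,0,0],[-0.0395,-0.001,0,0,0,0],[0,0,0.03,0,0,0],[0,0,0.03,0,0,0],[0,0,0.02,0,0,0],[0,0,0.008,0,0,0],[0,0,0,0,0,0],[0,0,0,0,0,0],[0,0,0,0,0,0]]]'; python3 - <<'E'
from h import *
c=held("red",.032); s=get_state()
# channel near inner lip and far lip edges beside the jar (gray profile)
g=cv2.cvtColor(c[0],cv2.COLOR_RGB2GRAY).astype(int)
import pickle; pickle.dump(c,open("w10.pkl","wb"))
for u in (170,480): print(u,list(zip(range(180,330),g[180:330,u-2:u+3].mean(1).astype(int).tolist()))[::2])
goto(.6258,-.0155,.1,3.107)
E
```

```text
clock: 34.0
tool_pos: [0.6254, -0.0152, 0.1227]
eef_rot: [0.016, 1.0, -0.0, 0.001]
contact_force: [-0.0, 0.5, -2.3]
opening: 0.561
finger_force: 30.0
lid in tool [0.0032 0.0006] resid 0.00039 [253, 279, 138, 97, 10643]
170 [(180, 196), (182, 199), (184, 201), (186, 195), (188, 192), (190, 194), (192, 192), (194, 191), (196, 193), (198, 185), (200, 107), (202, 111), (204, 114), (206, 112), (208, 115), (210, 112), (212, 184), (214, 208), (216, 206), (218, 208), (220, 133), (222, 133), (224, 134), (226, 210), (228, 205), (230, 206), (232, 206), (234, 206), (236, 205), (238, 206), (240, 206), (242, 205), (244, 206), (246, 206), (248, 206), (250, 206), (252, 205), (254, 205), (256, 207), (258, 206), (260, 206), (262, 206), (264, 206), (266, 205), (268, 206), (270, 205), (272, 206), (274, 205), (276, 206), (278, 204), (280, 199), (282, 196), (284, 195), (286, 193), (288, 184), (290, 206), (292, 105), (294, 108), (296, 111), (298, 104), (300, 75), (302, 77), (304, 75), (306, 76), (308, 76), (310, 89), (312, 79), (314, 75), (316, 68), (318, 136), (320, 133), (322, 129), (324, 207), (326, 207
[... 333 characters left out ...]
, (234, 196), (236, 206), (238, 205), (240, 207), (242, 207), (244, 207), (246, 206), (248, 206), (250, 207), (252, 207), (254, 207), (256, 205), (258, 202), (260, 199), (262, 197), (264, 192), (266, 183), (268, 183), (270, 173), (272, 170), (274, 165), (276, 170), (278, 167), (280, 159), (282, 160), (284, 152), (286, 149), (288, 143), (290, 140), (292, 138), (294, 134), (296, 134), (298, 136), (300, 137), (302, 133), (304, 129), (306, 131), (308, 138), (310, 144), (312, 143), (314, 137), (316, 135), (318, 134), (320, 131), (322, 136), (324, 140), (326, 141), (328, 61)]
at [ 0.6253 -0.0152  0.1226] yaw 3.109 q7 0.83 | shift [-0.0005 -0.0002  0.0226] rows>= 1 turn [0.    0.002 0.002] rows>= 1
```

```bash
python3 - <<'E'
from h import *
import pickle
c=pickle.load(open("w10.pkl","rb")); s=get_state(); A=R.from_quat(s["eef_rot"])
a=[A.inv().apply(px2w(c,u,219.4,.082)-s["tool_pos"])[:2].round(4) for u in(170,323,480)]
print(a,"channel centre in tool x",a[1][0]-.028)
E
```

```text
[array([ 0.0279, -0.0756]), array([0.0279, 0.0011]), array([0.0278, 0.08  ])] channel centre in tool x -9.99999999999994e-05
```

```bash
python3 - <<'E'
from h import *
import pickle
c=pickle.load(open("w10.pkl","rb")); A=R.from_quat(get_state()["eef_rot"]); p=np.array(get_state()["tool_pos"])
for u in (323,300):print(u,[(v,*c[0][v,u].tolist()) for v in range(236,330,2)])
T=lambda P: w2px(c,p+A.apply(np.array(P)))
for dx in (0,.003): # predicted rows: base front edge, lid top front edge
    print(dx,"base front",T([dx+.025,0,.029]).round(1),"lid side lower(10mm)",T([dx+.025,0,-.023]).round(1),"lid top front",T([dx+.025,0,-.033]).round(1),"lid width at top",(T([dx,.025,-.033])-T([dx,-.025,-.033])).round(1))
E
```

```text
323 [(236, 197, 195, 198), (238, 200, 195, 198), (240, 202, 207, 212), (242, 92, 40, 12), (244, 100, 51, 27), (246, 100, 43, 12), (248, 118, 113, 107), (250, 119, 113, 106), (252, 115, 110, 102), (254, 120, 113, 107), (256, 121, 116, 110), (258, 122, 114, 108), (260, 121, 114, 107), (262, 161, 154, 146), (264, 108, 66, 50), (266, 108, 53, 25), (268, 105, 54, 24), (270, 107, 56, 25), (272, 102, 53, 22), (274, 106, 52, 25), (276, 58, 28, 11), (278, 191, 101, 49), (280, 90, 11, 8), (282, 93, 6, 2), (284, 95, 3, 3), (286, 94, 6, 3), (288, 95, 2, 3), (290, 97, 11, 2), (292, 96, 8, 9), (294, 96, 2, 0), (296, 99, 0, 0), (298, 108, 5, 0), (300, 118, 0, 1), (302, 182, 19, 0), (304, 170, 9, 0), (306, 163, 0, 0), (308, 162, 0, 0), (310, 163, 0, 0), (312, 165, 0, 0), (314, 165, 6, 0), (316, 161, 0, 0), (318, 163, 0, 0), (320, 162, 0, 0), (322, 186, 0, 0), (324, 182, 0, 0), (326, 183, 0, 0), (328, 183, 0, 0)]
300 [(236, 205, 208, 211), (238, 204, 207, 209), (240, 206, 209, 212), (242, 205, 208, 210), (244, 223, 234, 240), (246, 86, 35, 5), (248, 93, 43, 15), (250, 119, 117, 112), (252, 117, 109, 
[... 284 characters left out ...]
 59, 26), (282, 179, 93, 47), (284, 85, 0, 2), (286, 88, 1, 0), (288, 91, 3, 3), (290, 91, 3, 0), (292, 91, 0, 0), (294, 94, 5, 0), (296, 94, 3, 0), (298, 95, 2, 0), (300, 100, 6, 0), (302, 72, 0, 0), (304, 174, 8, 0), (306, 174, 8, 0), (308, 165, 1, 0), (310, 165, 5, 0), (312, 164, 0, 0), (314, 164, 0, 0), (316, 164, 0, 0), (318, 163, 0, 0), (320, 164, 2, 0), (322, 164, 0, 0), (324, 163, 0, 0), (326, 163, 0, 0), (328, 164, 5, 0)]
0 base front [320.7 231.9] lid side lower(10mm) [320.4 277.8] lid top front [320.3 290.9] lid width at top [ 1.458e+02 -1.000e-01]
0.003 base front [320.7 225.8] lid side lower(10mm) [320.4 269.9] lid top front [320.3 282.4] lid width at top [ 1.468e+02 -1.000e-01]
```

Profile shows the jar's base front at row 241.5 and lid front at 301.5, so the jar sits about 4.3 mm farther out than the TCP: my lid mask included the lid's side. Shift by that and lower slowly.

```bash
python3 -m jog '[[[0.0022,0,0,0,0,0],[0.0022,0,0,0,0,0],[0,0,0.005,0,0,0],[0,0,0.005,0,0,0],[0,0,0.003,0,0,0],[0,0,0,0,0,0],[0,0,0,0,0,0]]]'; python3 -m jog '[[[0,0,0.004,0,0,0],[0,0,0.004,0,0,0],[0,0,0,0,0,0],[0,0,0,0,0,0]]]'; python3 -m jog '[[[0,0,0.004,0,0,0],[0,0,0.004,0,0,0],[0,0,0,0,0,0],[0,0,0,0,0,0]]]'
```

```text
clock: 34.92
tool_pos: [0.6205, -0.015, 0.1088]
eef_rot: [0.016, 1.0, 0.0, 0.0]
contact_force: [0.1, 0.5, -1.8]
opening: 0.56
finger_force: 30.0
clock: 35.42
tool_pos: [0.6204, -0.0151, 0.1007]
eef_rot: [0.016, 1.0, -0.0, 0.0]
contact_force: [-0.4, 0.9, -2.0]
opening: 0.559
finger_force: 30.0
clock: 35.92
tool_pos: [0.6204, -0.0151, 0.0927]
eef_rot: [0.016, 1.0, 0.0, 0.0]
contact_force: [-0.6, 0.2, -2.4]
opening: 0.56
finger_force: 30.0
```

```bash
python3 -m jog '[[[0,0,0.002,0,0,0],[0,0,0.001,0,0,0],[0,0,0,0,0,0]]]'|grep -E "pos|force"; python3 -m jog '[[[0,0,0,0,0,0],[0,0,0,0,0,0],[0,0,0,0,0,0],[0,0,0,0,0,0]]]' 0.062 5|grep -E "pos|force"; python3 -m jog '[[[0,0,-0.03,0,0,0],[0,0,-0.04,0,0,0],[0,0,-0.05,0,0,0],[0.045,0,-0.04,0,0,0],[0.045,0,0,0,0,0],[0.045,0,0,0,0,0],[0.045,-0.02,0,0,0,0],[0.02,-0.045,0,0,0,0],[0,0,0,0,0,0],[0,0,0,0,0,0]]]' 0.07; python3 - <<'E'
from h import *
c=lid("yel"); lid("red",.122)
goto(.4665,-.0785,.028,3.107)
import pickle; pickle.dump(c,open("w11.pkl","wb"))
E
```

```text
tool_pos: [0.6205, -0.0151, 0.0903]
contact_force: [-1.6, -0.2, 3.7]
finger_force: 30.0
tool_pos: [0.6204, -0.0151, 0.0896]
contact_force: [0.0, -0.1, 0.2]
finger_force: 0.0
clock: 38.05
tool_pos: [0.4191, -0.073, 0.25]
eef_rot: [0.017, 1.0, 0.0, 0.001]
contact_force: [0.2, -0.1, -0.0]
opening: 0.794
finger_force: 0.0
yel [239, 141, 42, 43, 1421] [ 0.381  -0.1245  0.0178] cost 5.782443040430738e-08
yel [291, 220, 53, 54, 2254] [ 0.46   -0.0779  0.0253] cost 2.5136833083028275e-07
yel [206, 256, 39, 35, 1074] [ 0.4837 -0.1654  0.0177] cost 3.4950434009690546e-07
red [365, 416, 53, 44, 1962] [ 0.6243 -0.0156  0.0252] cost 5.115676363196157e-07
at [ 0.4194 -0.0722  0.25  ] yaw 3.11 q7 0.92 | shift [-0.047 -0.005  0.222] rows>= 4 turn [0.001 0.001 0.003] rows>= 1
```

```bash
python3 - <<'E'
from h import *
import pickle
c=pickle.load(open("w11.pkl","rb"))
for z,b in((.062,(291,220,53,54)),):
    hsv=cv2.cvtColor(c[0],cv2.COLOR_RGB2HSV); m=cv2.inRange(hsv,(22,120,60),(35,255,255)); m2=np.zeros_like(m); x,y,w,h=b; m2[y:y+h,x:x+w]=m[y:y+h,x:x+w]
    cn=max(cv2.findContours(m2,0,1)[0],key=len)[:,0]; far=cn[cn[:,1]>y+h*.5]
    W=np.array([px2w(c,u+0.0,v+0.5,z)[:2] for u,v in far])
    r=least_squares(lambda q:np.hypot(*(W-q).T)-.025,[.46,-.07],loss="soft_l1",f_scale=.0005);print(r.x,r.cost)
print([(v,*c[0][v,317].tolist()) for v in range(214,240,1)])
E
```

```text
[ 0.4612158  -0.07802486] 8.397069561107179e-06
[(214, 157, 152, 145), (215, 97, 75, 57), (216, 68, 34, 5), (217, 69, 37, 5), (218, 65, 32, 9), (219, 119, 76, 0), (220, 103, 87, 0), (221, 102, 86, 0), (222, 104, 86, 0), (223, 101, 83, 0), (224, 131, 111, 0), (225, 191, 198, 0), (226, 192, 176, 0), (227, 188, 169, 0), (228, 190, 173, 0), (229, 188, 171, 0), (230, 190, 172, 0), (231, 189, 171, 0), (232, 190, 171, 0), (233, 188, 170, 0), (234, 188, 170, 0), (235, 189, 172, 0), (236, 190, 172, 0), (237, 187, 168, 0), (238, 186, 167, 0), (239, 188, 169, 0)]
```

```bash
python3 -m jog '[[[-0.022,-0.003,0.045,0,0,0],[-0.0225,-0.0025,0.045,0,0,0],[0,0,0.045,0,0,0],[0,0,0.045,0,0,0],[0,0,0.03,0,0,0],[0,0,0.011,0,0,0],[0,0,0,0,0,0],[0,0,0,0,0,0]]]' 0.068; python3 -m jog '[[[0,0,0,0,0,0],[0,0,0,0,0,0],[0,0,0,0,0,0],[0,0,0,0,0,0]]]' 0.03 30; python3 -m jog '[[[0,0,-0.02,0,0,0],[0,0,-0.05,0,0,0],[0,0,-0.05,0,0,0],[0,0,-0.06,0,0,0],[0,0,0,0,0,0],[0,0,0,0,0,0]]]'; python3 - <<'E'
from h import *
c=cam("wrist"); A=R.from_quat(get_state()["eef_rot"]); p=np.array(get_state()["tool_pos"])
print([(v,*c[0][v,321].tolist()) for v in range(216,316,2)])
T=lambda P: w2px(c,p+A.apply(np.array(P)))
print("base front",T([.025,0,.029])[1].round(1),"lid top front",T([.025,0,-.033])[1].round(1))
goto(.6218,-.1154,.2,3.107)
E
```

```text
clock: 39.15
tool_pos: [0.4635, -0.0797, 0.0291]
eef_rot: [0.016, 1.0, 0.0, 0.001]
contact_force: [-0.6, 0.2, -0.2]
opening: 0.771
finger_force: 0.0
clock: 39.65
tool_pos: [0.4631, -0.0802, 0.0292]
eef_rot: [0.016, 1.0, 0.0, 0.001]
contact_force: [0.3, 1.4, 5.6]
opening: 0.562
finger_force: 30.0
clock: 40.4
tool_pos: [0.4616, -0.0814, 0.2079]
eef_rot: [0.017, 1.0, -0.001, -0.001]
contact_force: [0.3, -0.1, -1.5]
opening: 0.559
finger_force: 30.0
[(216, 195, 197, 194), (218, 194, 198, 198), (220, 194, 197, 199), (222, 196, 197, 201), (224, 197, 200, 199), (226, 194, 197, 198), (228, 195, 197, 200), (230, 195, 198, 201), (232, 208, 215, 221), (234, 76, 41, 11), (236, 78, 44, 10), (238, 73, 36, 0), (240, 113, 108, 104), (242, 114, 108, 101), (244, 110, 104, 97), (246, 114, 108, 101), (248, 116, 109, 101), (250, 112, 107, 99), (252, 107, 101, 94), (254, 188, 176, 163), (256, 77, 39, 1), (258, 79, 45, 13), (260, 76, 41, 3), (262, 75, 41, 6), (264, 76, 41, 6), (266, 75, 40, 1), (268, 87, 42, 1), (270, 123, 91, 0), (272, 105, 87, 0), (274, 109, 92, 0), (276, 107, 91, 0), (278, 110, 92, 0), (280, 111, 92, 0), (282, 110, 93, 0), (284, 114, 94, 0), (286, 114, 96, 0), (288, 123, 102, 0), (290, 136, 111, 0), (292, 199, 178, 0), (294, 199, 169, 0), (296, 188, 158, 0), (298, 188, 159, 0), (300, 188, 157, 0), (302, 186, 158, 0), (304, 188, 157, 0), (306, 187, 156, 0), (308, 190, 160, 0), (310, 187, 158, 0), (312, 188, 158, 0), (314, 188, 156, 0)]
base front 231.1 lid top front 289.8
at [ 0.4613 -0.0812  0.2074] yaw 3.108 q7 0.89 | shift [-0.1616 -0.0288  0.0069] rows>= 3 turn [-0.001 -0.003  0.001] rows>= 1
```

```bash
python3 -m jog '[[[-0.04,-0.01,0,0,0,0],[-0.04,-0.01,0,0,0,0],[-0.04,-0.009,0,0,0,0],[-0.0403,0,0,0,0,0],[0,0,0.03,0,0,0],[0,0,0.03,0,0,0],[0,0,0.02,0,0,0],[0,0,0.008,0,0,0],[0,0,0,0,0,0],[0,0,0,0,0,0],[0,0,0,0,0,0]]]'; python3 - <<'E'
from h import *
c=cam("wrist"); A=R.from_quat(get_state()["eef_rot"]); p=np.array(get_state()["tool_pos"])
g=cv2.cvtColor(c[0],cv2.COLOR_RGB2GRAY).astype(int)
for u in (210,440): print(u,list(zip(range(208,228),g[208:228,u-2:u+3].mean(1).astype(int).tolist())))
for u in (210,323,440): print(A.inv().apply(px2w(c,u,219.4,.082)-p)[:2].round(4))
goto(.6211,-.1154,.0893,3.107)
E
```

```text
clock: 41.82
tool_pos: [0.6225, -0.1148, 0.1217]
eef_rot: [0.016, 1.0, -0.0, 0.001]
contact_force: [0.7, -0.5, -0.9]
opening: 0.562
finger_force: 30.0
210 [(208, 116), (209, 117), (210, 111), (211, 95), (212, 213), (213, 210), (214, 207), (215, 207), (216, 207), (217, 209), (218, 220), (219, 146), (220, 64), (221, 63), (222, 66), (223, 67), (224, 67), (225, 66), (226, 66), (227, 66)]
440 [(208, 115), (209, 116), (210, 111), (211, 98), (212, 197), (213, 195), (214, 192), (215, 193), (216, 191), (217, 192), (218, 196), (219, 183), (220, 132), (221, 131), (222, 132), (223, 133), (224, 133), (225, 124), (226, 212), (227, 210)]
[ 0.0281 -0.0553]
[0.0281 0.0011]
[0.0281 0.0596]
at [ 0.6224 -0.1148  0.1216] yaw 3.109 q7 1.01 | shift [ 0.0013 -0.0006  0.0323] rows>= 1 turn [-0.     0.001  0.002] rows>= 1
```

```bash
python3 -m jog '[[[0.0008,0,0,0,0,0],[0,0,0.006,0,0,0],[0,0,0.006,0,0,0],[0,0,0,0,0,0],[0,0,0,0,0,0]]]'|grep -E "pos|force"; python3 -m jog '[[[0,0,0.004,0,0,0],[0,0,0.004,0,0,0],[0,0,0,0,0,0],[0,0,0,0,0,0]]]'|grep -E "pos|force"; python3 -m jog '[[[0,0,0.004,0,0,0],[0,0,0.004,0,0,0],[0,0,0,0,0,0],[0,0,0,0,0,0]]]'|grep -E "pos|force"
```

```text
tool_pos: [0.6211, -0.1146, 0.1086]
contact_force: [-0.7, -0.0, -2.4]
finger_force: 30.0
tool_pos: [0.6212, -0.1147, 0.1007]
contact_force: [-0.5, -0.4, -2.3]
finger_force: 30.0
tool_pos: [0.6212, -0.1146, 0.0927]
contact_force: [0.5, 0.2, -1.8]
finger_force: 30.0
```

```bash
python3 -m jog '[[[0,0,0.002,0,0,0],[0,0,0.0015,0,0,0],[0,0,0,0,0,0]]]'|grep -E "pos|force"; python3 -m jog '[[[0,0,0,0,0,0],[0,0,0,0,0,0],[0,0,0,0,0,0],[0,0,0,0,0,0]]]' 0.062 5|grep -E "pos|force"; python3 -m jog '[[[0,0,-0.03,0,0,0],[0,0,-0.04,0,0,0],[0,0,-0.05,0,0,0],[0,0,-0.06,0,0,0],[0,0,-0.06,0,0,0],[0.05,0,0,0,0,0],[0.05,0,0,0,0,0],[0,0.05,0,0,0,0],[0,0.04,0,0,0,0],[0,0,0,0,0,0],[0,0,0,0,0,0]]]' 0.04; python3 - <<'E'
from h import *
c=lid("yel",.122); lid("red",.122); save(c,"w12")
import pickle; pickle.dump(c,open("w12.pkl","wb"))
m=cv2.inRange(cv2.cvtColor(c[0],cv2.COLOR_RGB2HSV),(5,150,60),(18,255,255)); k,l,st,ce=cv2.connectedComponentsWithStats(m)
for i in range(1,k):
    if st[i,4]>150: print("orange",st[i].tolist(),px2w(c,*ce[i],.231).round(4))
goto(.6303,.1295,.33,2.879)
E
```

```text
tool_pos: [0.6212, -0.1147, 0.0894]
contact_force: [-0.2, -0.2, -0.4]
finger_force: 30.0
tool_pos: [0.6212, -0.1147, 0.0892]
contact_force: [0.1, 0.5, -0.5]
finger_force: 0.0
clock: 45.75
tool_pos: [0.5241, -0.0222, 0.3291]
eef_rot: [0.017, 1.0, -0.001, -0.0]
contact_force: [0.4, -0.1, 0.6]
opening: 0.456
finger_force: 0.0
yel [195, 30, 38, 41, 1214] [ 0.3944 -0.108   0.0152] cost 7.006148717575652e-08
yel [168, 145, 37, 35, 971] [ 0.4853 -0.144   0.0155] cost 1.5291511928235248e-07
yel [211, 266, 50, 47, 1379] [ 0.6128 -0.1131  0.024 ] cost 1.7501855201564266e-06
red [597, 213, 43, 40, 843] [0.5628 0.2643 0.0173] cost 2.269021933835044e-06
red [309, 270, 48, 50, 1782] [ 0.6243 -0.0149  0.0257] cost 3.7630334392152786e-07
red [378, 416, 37, 45, 808] [0.8176 0.0527 0.0253] cost 3.40166721790244e-06
orange [221, 257, 44, 30, 374] [ 0.5434 -0.0719  0.231 ]
orange [310, 257, 43, 26, 417] [ 0.5485 -0.0162  0.231 ]
orange [501, 309, 35, 19, 407] [0.5927 0.1157 0.231 ]
at [ 0.5241 -0.0229  0.3289] yaw 3.107 q7 0.99 | shift [-0.1008  0.156  -0.0013] rows>= 3 turn [-0.001 -0.     0.228] rows>= 2
```

View pics/w12.png

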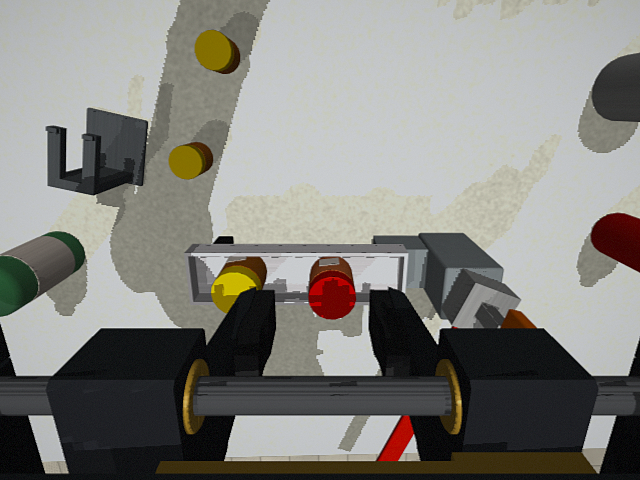

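Both jars stand upright in the channel, yellow at (238,285) and red at (332,293). The key is still in the socket at (515,320), so I'll go back to it.

```bash
python3 -m jog '[[[-0.0336,0.052,0,0,0,0],[-0.0336,0.052,0,0,0,0],[-0.0336,0.052,0,0,0,0],[0,0,0,0,0,0.114],[0,0,0,0,0,0.114],[0,0,0,0,0,0],[0,0,0,0,0,0]]]' 0.044; python3 - <<'E'
from h import *
goto(.6304,.1293,.196,2.879)
c=cam("wrist")
A=R.from_quat(get_state()["eef_rot"]); p=np.array(get_state()["tool_pos"])
m=cv2.inRange(cv2.cvtColor(c[0],cv2.COLOR_RGB2HSV),(5,150,60),(18,255,255)); k,l,st,ce=cv2.connectedComponentsWithStats(m)
for i in range(1,k):
    if st[i,4]>300: print("orange",st[i].tolist(),cv2.minAreaRect(np.argwhere(l==i)[:,::-1].astype(np.float32)),A.inv().apply(px2w(c,*ce[i],.231)-p).round(4))
E
```

```text
clock: 46.72
tool_pos: [0.6301, 0.1302, 0.329]
eef_rot: [0.13, 0.992, -0.0, -0.0]
contact_force: [-0.7, -0.3, 0.3]
opening: 0.499
finger_force: 0.0
at [0.6301 0.1302 0.329 ] yaw 2.881 q7 0.62 | shift [-0.0005 -0.0008  0.133 ] rows>= 3 turn [-0.    -0.     0.002] rows>= 1
orange [310, 189, 20, 82, 1391] ((319.93707275390625, 229.51365661621094), (17.58516502380371, 81.36653137207031), 1.7899105548858643) [ 0.0043 -0.0008  0.0981]
orange [173, 198, 44, 33, 511] ((196.65977478027344, 208.94467163085938), (41.044769287109375, 23.86612892150879), 34.875328063964844) [ 0.0185 -0.0788  0.0982]
orange [79, 213, 46, 44, 481] ((107.68384552001953, 227.95103454589844), (46.685279846191406, 34.263427734375), 44.11859893798828) [ 0.0089 -0.1417  0.0982]
```

Key aligned under the fingers. Descend, grip, push home lightly.

```bash
python3 -m jog '[[[0,-0.001,0.05,0,0,0],[0,0,0.05,0,0,0],[0,0,0.025,0,0,0],[0,0,0.008,0,0,0],[0,0,0,0,0,0],[0,0,0,0,0,0]]]'; python3 -m jog '[[[0,0,0,0,0,0],[0,0,0,0,0,0],[0,0,0,0,0,0],[0,0,0,0,0,0]]]' 0.0 60; python3 -m jog '[[[0,0,0.001,0,0,0],[0,0,0,0,0,0]]]'; python3 -c "
from h import *
print(get_state()['moment']); goto(.6303,.1295,.196)"
```

```text
clock: 47.52
tool_pos: [0.6306, 0.1306, 0.1977]
eef_rot: [0.13, 0.992, 0.001, 0.001]
contact_force: [0.5, 0.2, 0.5]
opening: 0.497
finger_force: 0.0
clock: 48.02
tool_pos: [0.6297, 0.1296, 0.1964]
eef_rot: [0.13, 0.991, -0.001, 0.0]
contact_force: [-1.0, -1.3, 1.7]
opening: 0.131
finger_force: 59.7
clock: 48.28
tool_pos: [0.6299, 0.1297, 0.1963]
eef_rot: [0.13, 0.991, -0.001, 0.0]
contact_force: [-2.8, -2.2, 7.3]
opening: 0.13
finger_force: 59.7
[-0.55906765  0.36405585 -0.02283084]
at [0.6299 0.1297 0.1963] yaw 2.88 q7 0.52 | shift [-0.0005 -0.0001  0.0003] rows>= 1 turn [-0.001  0.001 -0.   ] rows>= 1
```

```bash
python3 -m jog '[[[0,0,0,0,0,0.1],[0,0,0,0,0,0.115],[0,0,0,0,0,0.115],[0,0,0,0,0,0.115],[0,0,0,0,0,0.115],[0,0,0,0,0,0.115],[0,0,0,0,0,0.115],[0,0,0,0,0,0.115],[0,0,0,0,0,0.115],[0,0,0,0,0,0.115],[0,0,0,0,0,0.1],[0,0,0,0,0,0]]]'|tail -3; python3 -c "
from h import *
print(get_state()['moment']); goto(.6303,.1295,.196);barang()"; python3 -m jog '[[[0,0,0,0,0,0.06],[0,0,0,0,0,0.03],[0,0,0,0,0,0]]]'|tail -3; python3 -c "
from h import *
print(get_state()['moment']); goto(.6303,.1295,.196);barang()"
```

```text
contact_force: [0.3, -2.2, 6.1]
opening: 0.131
finger_force: 59.7
[-0.52161708 -0.03892336 -0.03273305]
at [0.6306 0.1299 0.1963] yaw 1.646 q7 -0.49 | shift [-0.0004 -0.0004  0.0003] rows>= 1 turn [0.002 0.001 0.   ] rows>= 1
[(159, [0.679, -0.136], 'theta', np.float64(0.224))]
contact_force: [0.4, -1.5, 5.8]
opening: 0.131
finger_force: 59.7
[-0.49971543 -0.05593764  0.02569879]
at [0.6307 0.1298 0.1963] yaw 1.556 q7 -0.56 | shift [-0.0003 -0.0003  0.0003] rows>= 1 turn [0.002 0.    0.   ] rows>= 1
[(201, [0.658, -0.134], 'theta', np.float64(0.16))]
```

```bash
python3 -m jog '[[[0,0,0,0,0,0.04],[0,0,0,0,0,0.04],[0,0,0,0,0,0]]]'|grep force; python3 -c "
from h import *
print(get_state()['moment'][2]); goto(.6303,.1295,.196);barang()";  python3 -m jog '[[[0,0,0,0,0,0.03],[0,0,0,0,0,0.02],[0,0,0,0,0,0]]]'|grep force; python3 -c "
from h import *
print(get_state()['moment'][2]); goto(.6303,.1295,.196);barang()"
```

```text
contact_force: [0.1, -1.8, 6.3]
finger_force: 59.7
0.0017424590969801878
at [0.6307 0.1298 0.1963] yaw 1.476 q7 -0.63 | shift [-0.0003 -0.0004  0.0003] rows>= 1 turn [0.003 0.    0.   ] rows>= 1
[(212, [0.637, -0.133], 'theta', np.float64(0.09))]
contact_force: [0.2, -3.0, 6.0]
finger_force: 59.7
0.04802870926126655
at [0.6308 0.1297 0.1963] yaw 1.426 q7 -0.67 | shift [-0.0003 -0.0004  0.0003] rows>= 1 turn [0.003 0.    0.   ] rows>= 1
[(223, [0.625, -0.132], 'theta', np.float64(0.028))]
```

```bash
python3 -m jog '[[[0,0,0,0,0,0.03],[0,0,0,0,0,0],[0,0,0,0,0,0]]]'|grep force; python3 -c "
from h import *
print(get_state()['moment'][2]); goto(.6303,.1295,.196);barang()";  python3 -m jog '[[[0,0,0,0,0,0.03],[0,0,0,0,0,0],[0,0,0,0,0,0]]]'|grep force; python3 -c "
from h import *
print(get_state()['moment'][2]); goto(.6303,.1295,.196);barang()"
```

```text
contact_force: [0.0, -2.0, 6.4]
finger_force: 59.8
0.1289781303512408
at [0.6308 0.1297 0.1963] yaw 1.397 q7 -0.69 | shift [-0.0003 -0.0004  0.0003] rows>= 1 turn [0.003 0.    0.   ] rows>= 1
[(217, [0.621, -0.131], 'theta', np.float64(3.139))]
contact_force: [-0.5, -2.2, 5.0]
finger_force: 60.0
0.3691118381872805
at [0.6308 0.1297 0.1963] yaw 1.368 q7 -0.71 | shift [-0.0003 -0.0004  0.0003] rows>= 1 turn [0.003 0.    0.   ] rows>= 1
[(228, [0.621, -0.13], 'theta', np.float64(3.139))]
```

Shut against the stop (0.37 N·m, angle no longer changing). Centre the key in its play and draw it out.

```bash
python3 -m jog '[[[0,0,0,0,0,-0.06],[0,0,0,0,0,-0.06],[0,0,0,0,0,0]]]'|grep force; python3 -m jog '[[[0,0,-0.003,0,0,0],[0,0,-0.006,0,0,0],[0,0,-0.006,0,0,0],[0,0,0,0,0,0]]]'|grep -E "pos|force";python3 -c "
from h import *
print(get_state()['moment'][2]); goto(.6303,.1295,.196);barang()"
```

```text
contact_force: [-0.5, -1.0, 6.2]
finger_force: 59.7
tool_pos: [0.6302, 0.1302, 0.211]
contact_force: [0.3, -1.5, 0.8]
finger_force: 59.7
0.02927298377750609
at [0.6302 0.1302 0.211 ] yaw 1.486 q7 -0.61 | shift [-0.0006  0.0002  0.015 ] rows>= 1 turn [ 0.001 -0.    -0.   ] rows>= 1
[(195, [0.621, -0.136], 'theta', np.float64(3.139))]
```

```bash
python3 -m jog '[[[0,0,-0.01,0,0,0],[0,0,-0.015,0,0,0],[0,0,-0.03,0,0,0],[0,0,-0.04,0,0,0],[0,0,0,0,0,0],[0,0,0,0,0,0]]]'|grep -E "pos|force|open";python3 -c "
from h import *
goto(.4877,-.2715,.30,1.337);barang()"
```

```text
tool_pos: [0.6288, 0.1302, 0.3049]
contact_force: [-0.4, -0.8, -1.1]
opening: 0.13
finger_force: 59.7
at [0.6288 0.1302 0.3049] yaw 1.486 q7 -0.57 | shift [-0.4122 -0.1067  0.0053] rows>= 7 turn [-0.002  0.001  0.149] rows>= 1
[(171, [0.62, -0.14], 'theta', np.float64(0.02))]
```

```bash
python3 -m jog '[[[-0.0515,-0.0133,0,0,0,0],[-0.0515,-0.0133,0,0,0,0],[-0.0515,-0.0133,0,0,0,0],[-0.0515,-0.0133,0,0,0,0],[-0.0515,-0.0133,0,0,0,0],[-0.0515,-0.0133,0,0,0,0],[-0.0515,-0.0133,0,0,0,0],[-0.0515,-0.0133,0,0,0,0],[0,0,0,0,0,0.149],[0,0,0,0,0,0],[0,0,0,0,0,0],[0,0,0,0,0,0]]]'; python3 - <<'E'
from h import *
goto(.4877,-.2715,.18,1.337)
E
```

```text
clock: 55.18
tool_pos: [0.489, -0.2702, 0.305]
eef_rot: [0.784, 0.621, 0.0, -0.0]
contact_force: [0.0, -0.0, -1.0]
opening: 0.127
finger_force: 59.7
at [ 0.489  -0.2702  0.305 ] yaw 1.34 q7 -0.02 | shift [-0.0016 -0.0009  0.125 ] rows>= 3 turn [-0.    -0.     0.003] rows>= 1
```

```bash
python3 -m jog '[[[-0.0016,-0.0009,0.04,0,0,0.003],[0,0,0.04,0,0,0],[0,0,0.04,0,0,0],[0,0,0.02,0,0,0],[0,0,0,0,0,0],[0,0,0,0,0,0]]]'|grep -E "pos|contact";python3 -c "
from h import *
goto(.4877,-.2715,.0965,1.337)"; python3 -m jog '[[[0,0,0.008,0,0,0],[0,0,0.006,0,0,0],[0,0,0,0,0,0],[0,0,0,0,0,0]]]'|grep -E "pos|contact"
```

```text
tool_pos: [0.4884, -0.2726, 0.1661]
contact_force: [-0.5, -0.1, -1.1]
at [ 0.4884 -0.2726  0.1661] yaw 1.335 q7 -0.1 | shift [ 0.0009 -0.0011  0.0696] rows>= 2 turn [ 0.002  0.    -0.002] rows>= 1
tool_pos: [0.4876, -0.2727, 0.1513]
contact_force: [-0.1, 0.4, -1.1]
```

```bash
python3 -m jog '[[[0.001,0,0.01,0,0,0],[0,0,0.01,0,0,0],[0,0,0,0,0,0]]]'|grep -E "pos|contact"; python3 -m jog '[[[0,0,0.012,0,0,0],[0,0,0.012,0,0,0],[0,0,0.006,0,0,0],[0,0,0,0,0,0],[0,0,0,0,0,0]]]'|grep -E "pos|contact"
```

```text
tool_pos: [0.487, -0.2713, 0.13]
contact_force: [-0.4, -1.1, -1.3]
tool_pos: [0.488, -0.2717, 0.1014]
contact_force: [0.3, 0.4, -0.5]
```

```bash
python3 -m jog '[[[0,0,0.002,0,0,0],[0,0,0.001,0,0,0],[0,0,0,0,0,0]]]'|grep -E "pos|contact"; python3 -m jog '[[[0,0,0.001,0,0,0],[0,0,0,0,0,0]]]'|grep -E "pos|contact"
```

```text
tool_pos: [0.4877, -0.2717, 0.0982]
contact_force: [0.1, 0.1, -0.6]
tool_pos: [0.4877, -0.2717, 0.0972]
contact_force: [-0.3, -0.1, -1.9]
```

```bash
python3 -m jog '[[[0,0,0.0015,0,0,0],[0,0,0,0,0,0]]]'|grep -E "pos|contact"; python3 -m jog '[[[0,0,0,0,0,0],[0,0,0,0,0,0],[0,0,0,0,0,0]]]' 0.044 5|grep -E "pos|contact"; python3 -m jog '[[[0,0,-0.01,0,0,0],[0,0,-0.04,0,0,0],[0,0,-0.06,0,0,0],[0,0,-0.06,0,0,0],[0,0,-0.06,0,0,0],[-0.06,0,0,0,0,0],[-0.05,0,0,0,0,0],[0,0,0,0,0,0],[0,0,0,0,0,0]]]'|grep -E "pos|contact"; python3 - <<'E'
from h import *
c=barang()
hsv=cv2.cvtColor(c[0],cv2.COLOR_RGB2HSV)
for n,lo,hi,z in(('yel',(22,120,60),(35,255,255),.062),('or',(7,150,50),(19,255,255),.13),('red',(0,180,60),(6,255,255),.062)):
    m=cv2.inRange(hsv,lo,hi); k,l,st,ce=cv2.connectedComponentsWithStats(m)
    for i in range(1,k):
        if st[i,4]>30: print(n,st[i].tolist(),px2w(c,*ce[i],z).round(4))
s=cam("scene"); hsv=cv2.cvtColor(s[0],cv2.COLOR_RGB2HSV)
import pickle; s0=pickle.load(open("scene.pkl","rb"))
for q in(s0,s):
    m=cv2.inRange(cv2.cvtColor(q[0],cv2.COLOR_RGB2HSV),(7,150,50),(19,255,255))[200:290,150:230]; k,l,st,ce=cv2.connectedComponentsWithStats(m)
    print("scene orange",[(st[i].tolist(),ce[i].round(1)) for i in range(1,k) if st[i,4]>30])
E
```

```text
tool_pos: [0.4876, -0.2716, 0.0956]
contact_force: [0.0, -0.6, -1.5]
tool_pos: [0.4878, -0.2717, 0.0958]
contact_force: [0.9, 0.2, -0.7]
tool_pos: [0.4621, -0.3776, 0.326]
contact_force: [0.1, 0.2, 0.8]
[(955, [0.624, -0.028], 'theta', np.float64(0.013))]
yel [167, 199, 11, 12, 92] [0.6283 0.3737 0.062 ]
yel [355, 201, 19, 8, 106] [ 0.6192 -0.1196  0.062 ]
yel [379, 246, 15, 15, 180] [ 0.4923 -0.1701  0.062 ]
yel [363, 290, 16, 15, 186] [ 0.3818 -0.1267  0.062 ]
or [422, 247, 21, 8, 85] [ 0.487  -0.2726  0.13  ]
red [275, 187, 112, 20, 1002] [ 0.6439 -0.029   0.062 ]
red [168, 207, 20, 13, 139] [0.6033 0.3561 0.062 ]
scene orange [([16, 24, 26, 18, 312], array([28.4, 32.6]))]
scene orange [([16, 25, 26, 17, 308], array([28.8, 32.9]))]
```

The key hangs exactly where it started. One precise check of the bar angle using its far edge.

```bash
python3 - <<'E'
from h import *
c=cam("top"); m=cv2.inRange(cv2.cvtColor(c[0],cv2.COLOR_RGB2HSV),(0,180,60),(6,255,255))
us=np.arange(282,384); vs=[np.nonzero(m[170:215,u])[0] for u in us]
W=np.array([px2w(c,u,170+v.min()-.5,.139)[:2] for u,v in zip(us,vs) if len(v)])
p=np.polyfit(W[:,1],W[:,0],1); print("theta",-np.arctan(p[0])+.035,"axis x at y=.1295:",np.polyval(p,.1295)-.011, "tip x centre", np.polyval(p,-.165)-.011)
import pickle
t=pickle.load(open("top.pkl","rb"))
E
```

```text
theta -0.005129033668292073 axis x at y=.1295: 0.6312411390509486 tip x centre 0.6194167908831156
```

The bar is shut (θ ≈ 0).

```bash
python3 -c "
from plant import *
print(finish_job())"
```

```text
the job is handed in; nothing more can be done
None
```

Job handed in: the two jars present, yellow and red, stand in the channel, the bar is shut against its stop over them, and the key is back on its stand; jar_2 tilted on the channel lip at the first try and was set upright on the counter before it went in.

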